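# Lock a pugmill's hopper guard with a hairpin clip

### The arm

A 6-joint arm with a two-finger parallel gripper is mounted at the origin on the work surface. World frame = base frame: x ahead of the robot, y to its left, z up, the work surface at z = 0. Lengths are in m, angles in rad, forces in N, time in s.
With the tool pointing down it reaches from about 0.225 to 0.875 m from the base axis. Payload 3.4 kg.
Tool frame: the origin (TCP) lies midway between the tips of the shut fingers; the grasp point (between the pads) lies 19 mm behind it; x points along the fingers, z is the direction in which the jaws open and shut, and the axes are right-handed (so a half turn about x gives the same grasp; the last joint's range is limited). The gripper opens to 85 mm and grips with 20 to 120 N. Pads are 22 mm wide; open, the fingers measure 114 mm over their backs; the gripper's body (76 mm by 85 mm) begins 54 mm behind the grasp point. The pads swing forward as they close: fully open they stand 13 mm farther back than shut.
Start: joints at [-1.302, 0.276, 1.505, -0, 1.361, -0.121], TCP at [0.219, -0.532, 0.231] pointing down, gripper open.
Joint ranges: [-2.89, 2.89], [-0.75, 2.08], [0.22, 2.7], [-1.18, 4.32], [0.11, 2.71], [-2.7, 2.7]. Speed limits (rad/s): [2.57, 2.57, 3.14, 3.14, 3.14, 3.14].

### API

Orientations are given as a unit quaternion [w, x, y, z].
In Python, from rig import manip, eyes gives the robot as it stands. The module is installed in compiled form; this text tells all that it offers.
- The arm moves only by the shell command python3 -m crank 'ROWS' [FORCE]. ROWS is JSON, a list of rows, each a list of 7 numbers: the shift along the tool's x, y, z in cm, then the turn, a rotation vector about the tool's x, y, z in degrees, then the finger opening in cm, from 0 to 8.54. A call has 1 to 5 rows; each row is the pose to reach, as a shift and turn from the pose commanded when the call began, along the tool's axes at that moment; what a row does not reach only later rows make up. A row lasts 1/8 s, in which the tool goes at most 62.5 mm and 10.7 degrees, less where a joint would pass 70% of its speed; a pose out of reach is approached as far as the arm can. A call with a gripper value outside its range is refused whole. The fingers move at their own pace and stop on an object; FORCE is the grip in N (left out, the last holds). Time passes only in rows, so rows that repeat a pose let the fingers close. It gives the time, the measured TCP pose, the force and the opening at its end, in the units of the state.
- manip.get_state(): the state, without advancing time (a new reading comes with each control period).
- eyes.get_image(name): name is "scene" or "top" or "wrist"; returns a dict with "color" (384x512x3 uint8, blue, green, red), "z_map" (384x512 float32, m along the optical axis (not along the pixel's ray), 0 where there is no reading), "vertical_fov" (degrees; the focal length in pixels is half the picture's height over the tangent of half this angle, whatever the lens; pixels are square), "cx", "cy" (the principal point, pixels), "eye" and "attitude" of the camera in the world. Camera axes: x right, y up, looking along -z (the intrinsics and any distortion apply to the point x, -y, -z); pixel columns grow to the right and rows downward; lengths in m; the calibration is good to about 2 mm. A picture is of the moment at which its call begins.
- manip.sign_off(): hands the job in, once; it reports no verdict.
The state is a dict: "clock": time; "qpos": joint angles; "qd": joint speeds; "effort": joint torques, N m; "position": TCP position; "ee_rot": TCP orientation; "contact_force": force on the tool from outside, world axes, zero at the start; "moment": the same for the moment, N m; "width": finger opening in m.
Only numpy, scipy, OpenCV 4.12 (cv2) and the standard library are available. Lean on these libraries where they do the work, as an engineer would, in place of code of your own. Each camera call takes 0.05 s, during which the arm holds its last target.

### The job

Swing the pugmill's hopper guard shut over its upright locking pin, then lock it with the hairpin clip lying on the bench: thread the clip's straight leg through the cross hole in the pin and push the clip on sideways until its bowed leg snaps round the shank and the clip sits fully home. The pin sits loose in its lug and has sagged a little, so feel for the hole and push gently: do not ram or force the clip on the pin. Leave the clip in place and everything else where it is.

Things in the scene. Friction and masses are not known exactly. Their poses are not given: they have to be found in the camera images.
- pugmill: Benchtop pugmill, fixed. Origin on the table under the hopper's centre; +y along the barrel to the nozzle, -x to the front with the locking pin. Hopper rim 200 mm high, 180 by 170 mm. Gear case 210 by 230 by 235 mm centred at y -315 mm. Guard hinge: along y at x +98, z +200 mm.
- guard (a joint): Hopper guard, a steel frame with rods, 154 mm wide over its side bars plus a front tab with a slot for the pin. Angle in rad: 0 shut (flat on the rim, top face 206 mm high), grows as it swings up. The hinge is stiff: it stays where it is left and needs about 2 to 8 N down on its free edge.
- guard_edge (a point): Point on the top of the guard's front bar (14 mm wide bar, parallel to the hinge, 176 mm from it), 48 mm to the +y side of the middle, clear of the pin: press here.
- pin_seat (a point): On the axis of the upright 16 mm steel locking pin, 22 mm above the rim: centre of its cross hole with the pin pushed fully up. Axes as the pugmill's; the hole runs along x. The pin slides stiffly (6 N) and has sagged: the real hole (6 mm, flared sideways only) is 2 to 11 mm lower and turned up to 0.15 rad (it turns easily). Pin top 10.5 mm above the hole. Shut guard's top 16 mm below this point.
- clip: Hairpin clip (R-clip) of 4 mm spring wire lying flat, 87 mm long, about 33 g. Origin under the centre of its coil (22 mm outside, 8 mm tall): grip it there, across. +x along the legs to their tips, +z up; the legs' centre line is at z 2 mm. Straight leg at y -9 mm, its tip at x 76 mm; bowed leg on its +y side, flared tip at x 74 mm.
- clip_seat (a point): Point on the clip's straight leg under the bow, at x 50, y -9, z 2 mm from the clip's origin: it lies on the pin's axis when the clip is home (the straight leg then in the hole, the bow round the shank). Its axes are the clip's.
- clip_leg (a joint): Spread of the bowed leg, rad: 0 relaxed, grows as it is forced open. Pushing on: the leg tip meets the pin with the seat 34 mm short, the bowed leg loads from 22 mm short, resists with some 5 to 12 N of push about 18 to 14 mm short, is widest (0.07) near 10 mm short, eases, then pulls the clip home over the last 6 mm and relaxes to 0.01. Pushing beyond home, the resistance rises steeply at once.
- spare_pin: A spare clevis pin, 24 mm head and 16 mm shank, 56 mm tall, standing on its head; not used here, leave it
- cup: A bisque-fired cup, 62 mm across, 70 mm tall; leave it
- wrench: A flat wrench, 160 mm long; leave it
- loop_tool: A loop trimming tool with a wooden handle, 175 mm long; leave it
- rib: A wooden rib, 110 mm by 42 mm, 6 mm thick; leave it
- bowl: A cream bowl, 124 mm across; leave it
- wood_knife: A wooden knife, 205 mm long; leave it

How it is judged:
On the way, in this order (a step that is already met when the one before it is completed fails the run):
1. the guard is shut over the pin (value of joint guard below 0.03 rad), for 0.2 s.
2. the clip has snapped home on the pin, over the shut guard (x of clip_seat in the frame of pin_seat between -0.003 and 0.003 m and y of clip_seat in the frame of pin_seat between -0.003 and 0.003 m and z of clip_seat in the frame of pin_seat between -0.0135 and 0 m and value of joint each of clip_leg, guard below 0.03 rad and angle between clip's own z axis and vertical below 0.4 rad), for 0.2 s.
At the end, for the whole second after the job is handed in: The guard is shut (under 0.03 rad) and the clip is home: its seat point within 3 mm of the pin's axis each way and 0 to 13.5 mm below the pushed-up hole's height, the bowed leg relaxed (under 0.03 rad), the clip level within 0.4 rad, released and at rest (all of step 2 and linear speed of clip below 0.01 m/s); the robot touches nothing.
It fails at once if the clip is forced: it presses on the pugmill, its pin or guard with over 45 N (contact force between clip and pugmill above 45 N).
It fails at once if another thing on the bench is moved by over 30 mm (distance of any of spare_pin, cup, wrench, loop_tool, rib, bowl, wood_knife from where it was at the start of the episode above 0.03 m).
It also fails if it takes over 72 s, if anything falls off the work surface, if the arm or the gripper's body presses on something with over 40 N, if the wrist force passes 120 N, or if a joint passes its speed limit or range.

## Working session

There is one attempt and no reset: what is moved stays moved. The work goes in short steps, Python scripts to look and compute and a shell command to move; the robot and the scene stay as the last step left them, time stands still between calls to the robot, and variables do not carry over. Pictures are saved under pics/ and viewed, and the job is handed in when it is done.

```bash
ls; mkdir -p pics; python3 - <<'E'
from rig import manip, eyes
import cv2
s=manip.get_state(); print(s)
for n in ["scene","top","wrist"]:
    d=eyes.get_image(n); cv2.imwrite(f"pics/{n}0.png",d["color"]); print(n,{k:v for k,v in d.items() if k not in("color","z_map")})
E
```

```text
pics
{'clock': 0.0, 'qpos': array([-1.30200652e+00,  2.76611215e-01,  1.50615503e+00,  1.37774940e-05,
        1.36067592e+00, -1.20986692e-01]), 'qd': array([ 8.73353743e-05, -9.45543592e-04, -8.17828040e-04,  4.06262764e-04,
       -3.97280160e-04, -8.40971342e-04]), 'effort': array([ 8.11316168e-04, -4.16766500e+01, -2.45806199e+01, -1.22761990e-04,
        1.11162223e-02, -3.41510236e-05]), 'position': array([ 0.21835461, -0.53135502,  0.23042173]), 'ee_rot': array([ 0.58687014,  0.39413747,  0.58785444, -0.3932763 ]), 'contact_force': array([-0.30253679,  0.58299643,  0.55773481]), 'moment': array([-0.02243873,  0.0289822 , -0.01728609]), 'width': 0.08550688113916177}
scene {'vertical_fov': 55.67534679240529, 'cx': 256.56127377033823, 'cy': 189.42993009874664, 'eye': array([1.11320881, 0.66769694, 0.78418527]), 'attitude': array([0.29695188, 0.15940007, 0.42646024, 0.83937051])}
top {'vertical_fov': 48.42155696956279, 'cx': 253.75855129954405, 'cy': 184.81732537973983, 'eye': array([0.4498598 , 0.02531529, 1.4669523 ]), 'attitude': array([ 0.71139183,  0.0231457 , -0.03729485, -0.70142358])}
wrist {'vertical_fov': 60.146352701707045, 'cx': 253.63741348879762, 'cy': 189.62385104962573, 'eye': array([ 0.29364223, -0.50085281,  0.37292836]), 'attitude': array([ 0.81978145, -0.13293527,  0.09006686, -0.54970406])}
```

View pics/scene0.png

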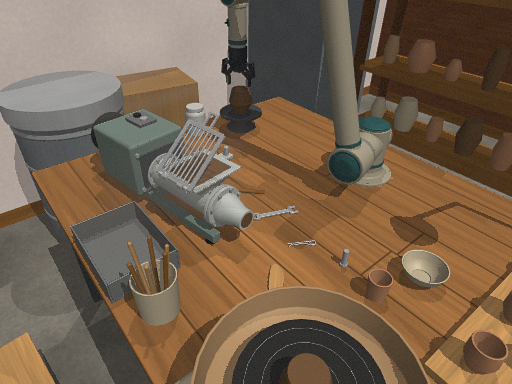

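View pics/top0.png

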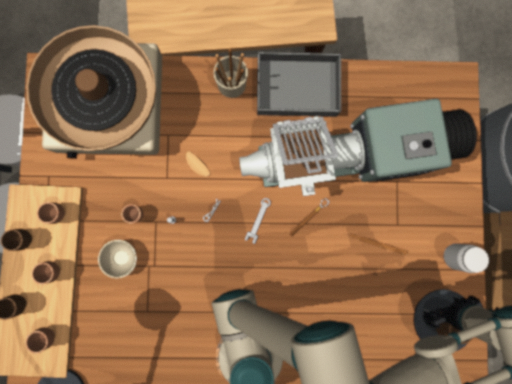

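View pics/wrist0.png

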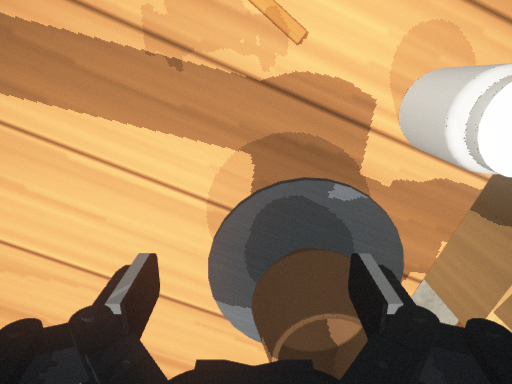

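The views show the pugmill with its guard open (top view around 305,150, pin tab at 308,190) and the clip at about (211,210) in the top view. Next I'll measure both.

```bash
cat > h.py <<'E'
import numpy as np, cv2
from rig import manip, eyes
from scipy.spatial.transform import Rotation as R
def rot(q): return R.from_quat([q[1],q[2],q[3],q[0]])
def cloud(d):
    h,w=d["z_map"].shape; f=h/2/np.tan(np.radians(d["vertical_fov"])/2)
    v,u=np.mgrid[0:h,0:w]; z=d["z_map"].astype(float)
    p=np.stack([(u-d["cx"])/f*z,-(v-d["cy"])/f*z,-z],-1)
    return rot(d["attitude"]).apply(p.reshape(-1,3)).reshape(h,w,3)+d["eye"]
def ray(d,u,v,zw):
    h=d["z_map"].shape[0]; f=h/2/np.tan(np.radians(d["vertical_fov"])/2)
    r=rot(d["attitude"]).apply([(u-d["cx"])/f,-(v-d["cy"])/f,-1.]); return d["eye"]+r*(zw-d["eye"][2])/r[2]
def proj(d,p):
    h=d["z_map"].shape[0]; f=h/2/np.tan(np.radians(d["vertical_fov"])/2)
    c=rot(d["attitude"]).inv().apply(np.asarray(p,float)-d["eye"])
    return np.stack([d["cx"]+f*c[...,0]/-c[...,2], d["cy"]-f*c[...,1]/-c[...,2]],-1)
def tool(): 
    s=manip.get_state(); return np.array(s["position"]),rot(s["ee_rot"]),s
def crop(d,u0,u1,v0,v1,k,name):
    cv2.imwrite(name,cv2.resize(d["color"][v0:v1,u0:u1],None,fx=k,fy=k,interpolation=cv2.INTER_CUBIC))
E
python3 - <<'E'
from h import *
d=eyes.get_image("top"); np.savez("top.npz",**d)
c=cloud(d)
crop(d,230,370,100,250,4,"pics/t1.png"); crop(d,190,290,180,260,6,"pics/t2.png")
s=eyes.get_image("scene"); crop(s,140,280,100,250,4,"pics/s1.png"); np.savez("scene.npz",**s)
for u,v in [(150,200),(280,240),(308,190),(211,210),(172,220),(400,230)]: print(u,v,c[v,u].round(4))
# clip: points above table
reg=c[190:228,195:228]; m=(reg[...,2]>0.0025)
print(m.sum()); print(reg[m].round(4).tolist()[:80])
E
```

```text
150 200 [ 0.5187  0.3525 -0.0062]
280 240 [ 0.3879 -0.0956 -0.0027]
308 190 [ 0.5436 -0.1576  0.2256]
211 210 [0.487  0.1418 0.0038]
172 220 [0.4512 0.2675 0.0391]
400 230 [ 0.4273 -0.5092 -0.0014]
276
[[0.5548, 0.1842, 0.005], [0.555, 0.174, 0.0036], [0.5551, 0.1672, 0.0035], [0.5553, 0.157, 0.0026], [0.5553, 0.1534, 0.0045], [0.5555, 0.1433, 0.0029], [0.5556, 0.1226, 0.0054], [0.5559, 0.1124, 0.0038], [0.5561, 0.0953, 0.0042], [0.5563, 0.0919, 0.0029], [0.5515, 0.1809, 0.0029], [0.5515, 0.1738, 0.0054], [0.5517, 0.1671, 0.004], [0.5522, 0.126, 0.0043], [0.5524, 0.1158, 0.004], [0.548, 0.1842, 0.0033], [0.5491, 0.1123, 0.0034], [0.5446, 0.1771, 0.0046], [0.5455, 0.1087, 0.0053], [0.5459, 0.0951, 0.0036], [0.5419, 0.1292, 0.0046], [0.542, 0.1258, 0.004], [0.542, 0.1224, 0.0035], [0.5421, 0.1155, 0.0044], [0.5423, 0.1019, 0.0043], [0.5424, 0.0951, 0.0033], [0.5424, 0.0916, 0.0044], [0.5377, 0.184, 0.0029], [0.5381, 0.1565, 0.0038], [0.5388, 0.1086, 0.0043], [0.5388, 0.0949, 0.0061], [0.539, 0.0915, 0.0042], [0.5392, 0.0882, 0.0026], [0.4499, 0.0253, 1.467], [0.5342, 0.1907, 0.0034], [
[... 449 characters left out ...]
0.0045], [0.5319, 0.112, 0.0037], [0.5319, 0.1085, 0.0043], [0.5321, 0.0949, 0.0034], [0.5273, 0.187, 0.0042], [0.5279, 0.1426, 0.0049], [0.5283, 0.1256, 0.0031], [0.5287, 0.0948, 0.003], [0.5287, 0.0879, 0.0053], [0.5241, 0.1768, 0.003], [0.5242, 0.1699, 0.004], [0.5241, 0.1663, 0.0058], [0.5245, 0.1529, 0.0033], [0.5244, 0.1493, 0.0045], [0.5246, 0.1426, 0.0035], [0.5245, 0.1389, 0.007], [0.525, 0.1117, 0.0049], [0.5252, 0.0878, 0.006], [0.5206, 0.1835, 0.0031], [0.5208, 0.1664, 0.0039], [0.5208, 0.1593, 0.0068], [0.5213, 0.1358, 0.0027], [0.5215, 0.1255, 0.0026], [0.5214, 0.122, 0.0045], [0.5214, 0.115, 0.0062], [0.5216, 0.1048, 0.0054], [0.5218, 0.1015, 0.0027], [0.5173, 0.1697, 0.0039]]
```

```bash
sleep 1; ls pics
```

```text
s1.png
scene0.png
t1.png
t2.png
top0.png
wrist0.png
```

View pics/t1.png

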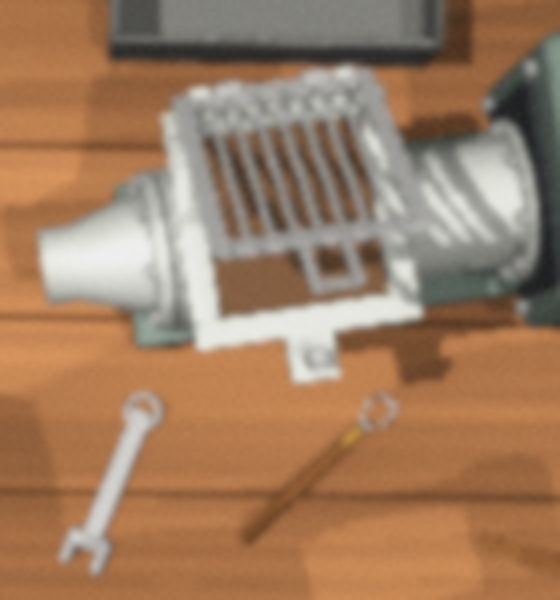

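View pics/t2.png

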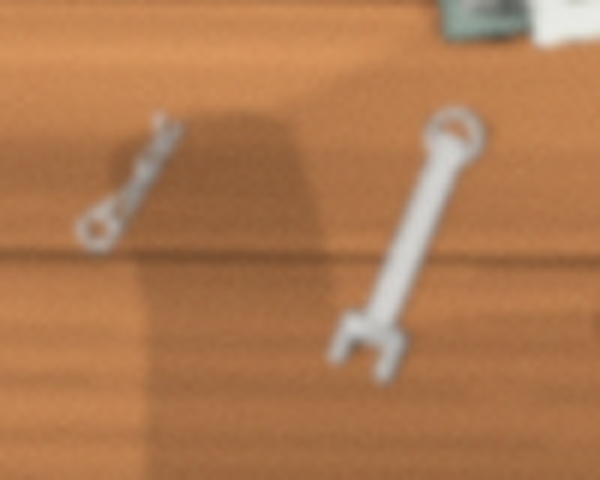

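View pics/s1.png

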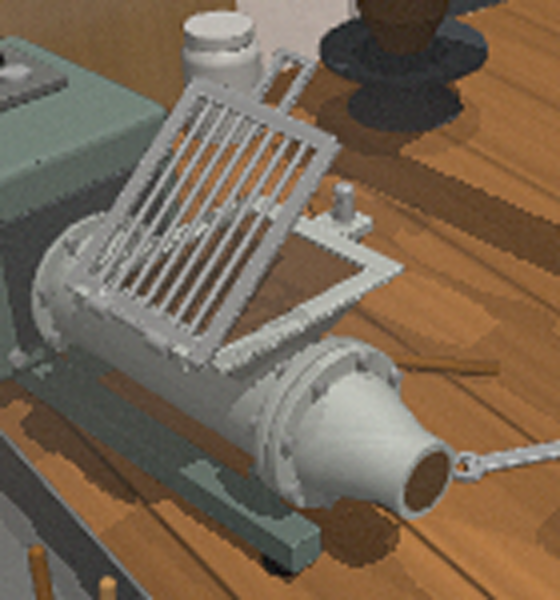

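```bash
python3 - <<'E'
from h import *
d=dict(np.load("top.npz")); s=dict(np.load("scene.npz"))
P=lambda u,v,z:print((u,v),ray(d,u,v,z).round(4))
for a in [(200,348),(422,315),(165,112)]: P(230+a[0]/4,100+a[1]/4,0.2)
P(230+318/4,100+353/4,0.226); 
for a in [(290,382),(340,374)]: P(230+a[0]/4,100+a[1]/4,0.2)
print("clip"); 
for a in [(98,228),(160,115),(178,125),(150,165)]: P(190+a[0]/6,180+a[1]/6,0.004)
S=lambda u,v,z:print((u,v),ray(s,u,v,z).round(4))
print("scene pin"); S(140+343/4,100+186/4,0.226)
S(140+403/4,100+268/4,0.2)
c=cloud(s)
for a in [(343,186),(325,140),(205,90),(205,355),(320,135),(90,275),(270,110)]:
    u,v=round(140+a[0]/4),round(100+a[1]/4); print(a,c[v-1:v+2,u-1:u+2].reshape(-1,3).round(3)[[1,3,4,5,7]].tolist())
p,r,st=tool(); print(r.as_matrix().round(3))
w=eyes.get_image("wrist")
print("cam in tool", r.inv().apply(w["eye"]-p).round(4), (r.inv()*rot(w["attitude"])).as_matrix().round(3))
# rim plane points
ct=cloud(d); m=(abs(ct[...,2]-0.2)<0.006); m[:, :225]=0
vv,uu=np.nonzero(m); k=(uu<350)&(uu>260)&(vv<200)&(vv>110); print(k.sum(), np.median(ct[m][k][:,2]))
E
```

```text
(280.0, 187.0) [ 0.5533 -0.0777  0.2   ]
(335.5, 178.75) [ 0.5805 -0.2439  0.2   ]
(271.25, 128.0) [ 0.7314 -0.0498  0.2   ]
(309.5, 188.25) [ 0.5488 -0.1619  0.226 ]
(302.5, 195.5) [ 0.5289 -0.145   0.2   ]
(315.0, 193.5) [ 0.5354 -0.1823  0.2   ]
clip
(206.33333333333334, 218.0) [0.4595 0.157  0.004 ]
(216.66666666666666, 199.16666666666666) [0.5243 0.1232 0.004 ]
(219.66666666666666, 200.83333333333334) [0.5187 0.1128 0.004 ]
(215.0, 207.5) [0.4957 0.1283 0.004 ]
scene pin
(225.75, 146.5) [ 0.5468 -0.1615  0.226 ]
(240.75, 167.0) [ 0.5578 -0.0703  0.2   ]
(343, 186) [[0.307, -0.51, -0.001], [0.548, -0.164, 0.227], [0.548, -0.159, 0.229], [0.544, -0.159, 0.228], [0.55, -0.156, 0.228]]
(325, 140) [[0.61, -0.09, 0.319], [0.613, -0.09, 0.316], [0.613, -0.085, 0.318], [0.612, -0.082, 0.319], [0.614, -0.084, 0.316]]
(205, 90) [[0.633, -0.21, 0.319], [0.638, -0.208, 0.318], [0.634, -0.208, 0.317], [0.633, -0.205, 0.318], [0.638, -0.203, 0.317]]
(205, 355) [[0.735, -0.06, 0.207], [0.74, -0.057, 0.208], [0.739, -0.054, 0.209], [0.736, -0.053, 0.208], [0.739, -0.055, 0.205]]
(320, 135) [[0.612, -0.091, 0.322], [0.614, -0.094, 0.318], [0.612, -0.091, 0.318], [0.61, -0.09, 0.319], [0.613, -0.09, 0.316]]
(90, 275) [[0.751, -0.195, 0.21], [0.757, -0.189, 0.212], [0.755, -0.187, 0.212], [0.753, -0.184, 0.213], [0.756, -0.185, 0.21]]
(270, 110) [[0.618, -0.143, 0.322], [0.622, -0.141, 0.321], [0.62, -0.14, 0.32], [0.619, -0.136, 0.321], [0.621, -0.138, 0.318]]
[[-0.     0.925  0.38 ]
 [ 0.001  0.38  -0.925]
 [-1.     0.    -0.001]]
cam in tool [-1.424e-01  8.130e-02  1.000e-04] [[-0.     0.317 -0.948]
 [-0.001  0.948  0.317]
 [ 1.     0.001  0.   ]]
1990 0.19809327741353255
```

Measurements agree with the given sizes:

| Item | Measured |
|---|---|
| Hopper centre | (0.656, -0.147) |
| Pugmill yaw | about 9.2° |
| Guard angle | about 0.73 rad (bar 176 mm from the hinge, as stated) |
| Pin | about (0.548, -0.162) |
| Clip coil | about (0.460, 0.157), pointing about -32° |

I'll go above the guard edge first, with the fingers shut.

```bash
python3 -m crank '[[-6,3,-1,0,0,0,0],[-12,6,-3,3,0,0,0],[-15,11,-5,6,0,0,0],[-16,16,-8,10,0,0,0],[-16,21.5,-10,13,0,0,0]]' 20
python3 -m crank '[[0,5.5,-1.5,0,0,0,0],[0,11,-3,0,0,0,0],[0,16.5,-4.5,0,0,0,0],[0,22,-6,0,0,0,0],[0,26,-7,0,0,0,0]]'
python3 - <<'E'
from h import *
p,r,s=tool(); print(p.round(4), r.as_matrix().round(3), s["qpos"].round(3), s["contact_force"].round(2))
print("delta tool to (0.620,-0.104,0.36):", (r.inv().apply(np.array([0.620,-0.104,0.36])-p)*100).round(2))
E
```

```text
clock: 0.92
position: [0.3789, -0.358, 0.3932]
ee_rot: [0.54, 0.458, 0.537, -0.459]
contact_force: [0.9, -0.5, -0.3]
width: -0.0003
clock: 1.55
position: [0.6252, -0.2463, 0.3907]
ee_rot: [0.539, 0.457, 0.54, -0.457]
contact_force: [-0.9, 0.5, 0.3]
width: -0.0002
[ 0.6252 -0.2463  0.3907] [[-0.     0.986  0.164]
 [ 0.     0.164 -0.986]
 [-1.    -0.    -0.   ]] [-0.479  0.399  0.939  0.     1.804  0.928] [-0.86  0.46  0.34]
delta tool to (0.620,-0.104,0.36): [  3.07   1.82 -14.12]
```

```bash
python3 -m crank '[[0,1.8,-6,0,0,0,0],[0,1.8,-12,0,0,0,0],[0,1.8,-14.1,0,0,0,0],[3,1.8,-14.1,0,0,0,0],[3,1.8,-14.1,0,0,0,0]]'
python3 - <<'E'
from h import *
p,r,s=tool(); print(p.round(4), s["contact_force"].round(2))
w=eyes.get_image("wrist"); cv2.imwrite("pics/w1.png",w["color"])
C=np.array([0.656,-0.147,0]);Rp=R.from_euler('z',9.2,degrees=True)
for th in [0.75,0.65,0.5,0.35,0.2,0.1,0.05,0.0]:
    c,sn=np.cos(th),np.sin(th)
    g=np.array([.098-.176*c+.006*sn,.048,.2+.176*sn+.006*c]); W=C+Rp.apply(g)
    print(th,W.round(4),(r.inv().apply(W-p)*100).round(2))
E
```

```text
clock: 2.17
position: [0.6169, -0.1057, 0.3591]
ee_rot: [0.538, 0.457, 0.54, -0.459]
contact_force: [-0.6, 0.2, -0.3]
width: 0.0
[ 0.6169 -0.1057  0.3591] [-0.65  0.19 -0.25]
0.75 [ 0.622  -0.1039  0.3244] [ 3.47  0.54 -0.09]
0.65 [ 0.6103 -0.1058  0.3113] [ 4.78 -0.63 -0.09]
0.5 [ 0.5954 -0.1082  0.2896] [ 6.95 -2.13 -0.09]
0.35 [ 0.5839 -0.1101  0.266 ] [ 9.33 -3.29 -0.09]
0.2 [ 0.576  -0.1113  0.2408] [11.84 -4.08 -0.09]
0.1 [ 0.5728 -0.1119  0.2235] [13.58 -4.39 -0.09]
0.05 [ 0.5718 -0.112   0.2148] [14.45 -4.49 -0.09]
0.0 [ 0.5713 -0.1121  0.206 ] [15.33 -4.53 -0.09]
```

View pics/w1.png

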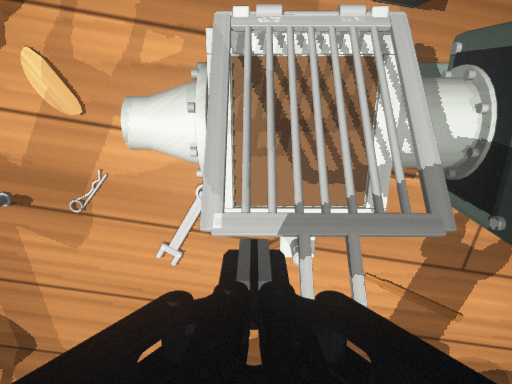

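The guard lies under the fingertips (tips near 250,245, front bar at row 222). I'll press it down along its arc.

```bash
python3 -m crank '[[3.4,0.4,0,0,0,0,0],[4.9,-0.6,0,0,0,0,0],[7.0,-2.1,0,0,0,0,0],[8.2,-2.7,0,0,0,0,0],[9.4,-3.2,0,0,0,0,0]]'
python3 - <<'E'
from h import *
p,r,s=tool(); print(p.round(4), s["contact_force"].round(2))
w=eyes.get_image("wrist"); cv2.imwrite("pics/w2.png",w["color"])
E
```

```text
clock: 2.85
position: [0.5866, -0.112, 0.268]
ee_rot: [0.539, 0.458, 0.538, -0.458]
contact_force: [-0.7, -0.6, 2.7]
width: -0.0
[ 0.5866 -0.112   0.268 ] [-0.73 -0.63  2.72]
```

View pics/w2.png

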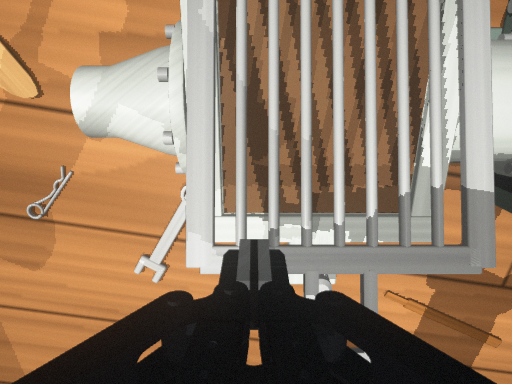

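```bash
python3 -m crank '[[1.5,-0.6,0,0,0,0,0],[3.0,-1.0,0,0,0,0,0],[4.5,-1.25,0,0,0,0,0],[5.8,-1.3,0,0,0,0,0],[6.1,-1.3,0,0,0,0,0]]'
python3 - <<'E'
from h import *
p,r,s=tool(); print(p.round(4), s["contact_force"].round(2))
E
```

```text
clock: 3.52
position: [0.5728, -0.1131, 0.206]
ee_rot: [0.538, 0.457, 0.54, -0.458]
contact_force: [-3.3, -0.5, 13.3]
width: -0.0
[ 0.5728 -0.1131  0.206 ] [-3.32 -0.55 13.35]
```

```bash
python3 -m crank '[[0.1,0,0,0,0,0,0],[0.1,0,0,0,0,0,0]]'
python3 -m crank '[[-2,0,0,0,0,0,0],[-6,-1,2,0,0,0,2],[-9,-4,4,0,0,0,4],[-10,-7,5,0,0,0,5],[-10,-7,5,0,0,0,5]]'
python3 - <<'E'
from h import *
p,r,s=tool(); print(p.round(4), s["contact_force"].round(2))
w=eyes.get_image("wrist"); cv2.imwrite("pics/w3.png",w["color"]); np.savez("w3.npz",**w)
t=eyes.get_image("top"); crop(t,230,370,100,250,4,"pics/t3.png"); 
E
```

```text
clock: 3.78
position: [0.5728, -0.1131, 0.206]
ee_rot: [0.539, 0.457, 0.539, -0.458]
contact_force: [-3.0, -0.5, 6.9]
width: -0.0001
clock: 4.4
position: [0.5113, -0.1743, 0.306]
ee_rot: [0.539, 0.458, 0.538, -0.458]
contact_force: [1.8, 0.9, -0.4]
width: 0.0496
[ 0.5113 -0.1743  0.306 ] [ 1.76  0.87 -0.4 ]
```

View pics/w3.png

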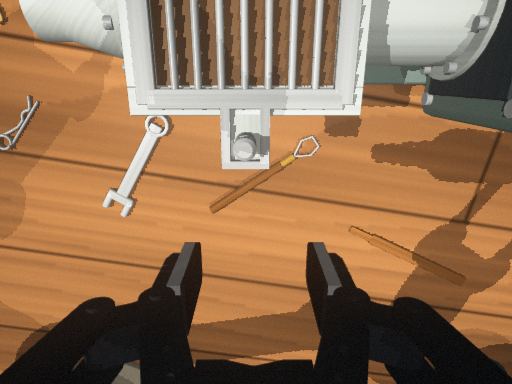

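The guard lies flat with the pin through its tab slot, pin top near (244,145). I'll measure the pin top against the guard's top face.

```bash
python3 - <<'E'
from h import *
w=dict(np.load("w3.npz")); c=cloud(w)
crop(w,200,300,80,190,6,"pics/w3c.png")
print((c[132:162:2,226:264:2,2]*1000).round(0).astype(int))
print("bar",np.median(c[94:104,150:340,2]), "side bars", np.median(c[20:80,135:145,2]),np.median(c[20:80,345:355,2]), "table", np.median(c[200:230,60:90,2]),np.median(c[200:230,300:330,2]))
# front bar front edge, tab edges
E
```

```text
[[206 207 202 199 200 198 200 199 200 202 203 199 201 200 198 199 200 206
  205]
 [206 206 202 201 199 200 199 207 211 211 213 209 205 200 200 199 200 206
  206]
 [205 206 201 199 199 199 210 216 214 216 215 214 214 207 200 200 200 205
  205]
 [206 207 203 200 200 211 221 226 227 227 226 226 223 217 206 198 200 206
  206]
 [205 206 204 200 201 224 227 227 227 227 228 226 226 225 214 200 200 205
  206]
 [205 206 204 201 219 228 228 228 230 229 229 228 228 228 223 201 200 205
  205]
 [205 205 206 200 227 229 228 229 229 229 229 230 228 228 227 199 200 206
  207]
 [206 205 206 201 227 230 230 230 229 229 228 228 230 228 227 201 199 206
  207]
 [205 206 205 199 228 228 229 229 228 229 228 229 229 228 228 200 199 205
  205]
 [206 206 205 201 226 229 229 228 229 230 229 229 229 229 227 199 200 205
  206]
 [206 207 205 200 226 229 228 230 229 230 228 229 229 229 227 200 200 206
  206]
 [206 206 205 201 227 228 228 228 229 229 229 229 228 228 227 201 199 205
  206]
 [206 206 206 200 200 227 229 228 229 230 229 229 228 227 201 200 200 206
  206]
 [205 206 206 199 199 200 226 228 228 229 228 228 227 199 199 200 200 205
  208]
 [205 206 207 203 204 203 203 203 228 226 227 203 204 202 203 203 203 205
  206]]
bar 0.20575074916453234 side bars 0.20569887963338468 0.20580756092118346 table -0.00013041702438751357 4.683450596321137e-05
```

View pics/w3c.png

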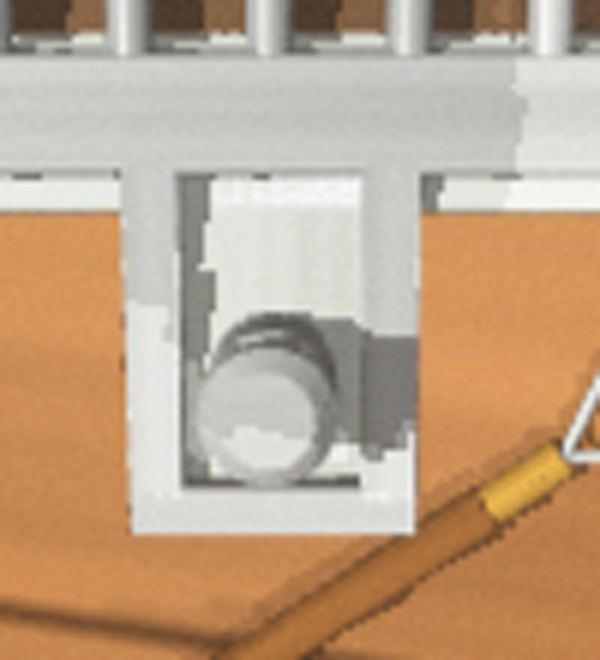

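```bash
sleep 0
python3 - <<'E'
from h import *
w=dict(np.load("w3.npz")); c=cloud(w)
reg=c[130:164,224:266].reshape(-1,3); m=reg[:,2]>0.2255
q=reg[m]; print(m.sum(), q.mean(0).round(4), q.min(0).round(4), q.max(0).round(4))
ctr=np.array([(q[:,0].min()+q[:,0].max())/2,(q[:,1].min()+q[:,1].max())/2])
k=np.hypot(*(q[:,:2]-q[:,:2].mean(0)).T)<0.005; print("top z mean",q[k][:,2].mean(),np.median(q[k][:,2]),k.sum(), "guard mean", c[94:104,150:340,2].mean())
# guard front-bar front edge line yaw via tab edges
g=c[94:104,150:340].reshape(-1,3)
# edges of bar by color/height in each column
pts=[]
for u in range(140,215,3):
    col=c[90:120,u,2]; j=np.nonzero(col>0.2035)[0].max(); pts.append(c[90+j,u])
for u in range(280,350,3):
    col=c[90:120,u,2]; j=np.nonzero(col>0.2035)[0].max(); pts.append(c[90+j,u])
pts=np.array(pts); a=np.polyfit(pts[:,1],pts[:,0],1); print("yaw",np.degrees(np.arctan(-a[0])), a)
C=np.array([0.656,-0.147]);th=np.radians(9.2);Rm=np.array([[np.cos(th),np.sin(th)],[-np.sin(th),np.cos(th)]])
print("pin in pug", Rm@(q[:,:2].mean(0)-C), "edge x", (Rm@(pts[:,:2]-C).T)[0].mean())
E
```

```text
431 [ 0.5468 -0.1622  0.2301] [ 0.5381 -0.17    0.2255] [ 0.5916 -0.1545  0.4484]
top z mean 0.22875132295548034 0.22869002329593477 175 guard mean 0.20703133194376339
yaw 9.183929494102857 [-0.16167683  0.54667042]
pin in pug [-0.1102194   0.00245517] edge x -0.0844659819998227
```

```bash
python3 -m crank '[[0,0,-6,8,0,0,5],[0,0,-12,16,0,0,5],[2,0,-18,25,0,0,5],[5,0,-24,33,0,0,5],[8,0.3,-30,41,0,0,5]]'
python3 - <<'E'
from h import *
p,r,s=tool(); print(p.round(4), s["qpos"].round(2), r.as_matrix().round(3).tolist())
print((r.inv().apply(np.array([0.4595,0.157,0.17])-p)*100).round(2))
E
```

```text
clock: 5.12
position: [0.4675, 0.1167, 0.2281]
ee_rot: [-0.343, -0.618, -0.344, 0.618]
contact_force: [0.2, 0.4, -0.2]
width: 0.0504
[0.4675 0.1167 0.2281] [0.1  0.14 1.7  0.   1.31 2.23] [[-0.001, 0.849, -0.528], [0.001, -0.528, -0.849], [-1.0, -0.001, -0.0]]
[ 5.81 -2.8  -3.  ]
```

```bash
python3 -m crank '[[4,-2.8,-3,0,0,0,5],[7,-2.8,-3,0,0,0,5],[8,-2.8,-3,0,0,0,5],[8,-2.8,-3,0,0,0,5]]'
python3 - <<'E'
from h import *
p,r,s=tool(); print(p.round(4), s["qpos"].round(2), r.as_matrix().round(3).tolist())
w=eyes.get_image("wrist"); cv2.imwrite("pics/w4.png",w["color"]); np.savez("w4.npz",**w)
E
```

```text
clock: 5.62
position: [0.4599, 0.1543, 0.1491]
ee_rot: [-0.344, -0.617, -0.345, 0.618]
contact_force: [-0.1, 0.1, 0.8]
width: 0.0498
[0.4599 0.1543 0.1491] [0.18 0.21 1.82 0.   1.12 2.3 ] [[-0.002, 0.851, -0.525], [-0.0, -0.525, -0.851], [-1.0, -0.001, 0.001]]
```

View pics/w4.png

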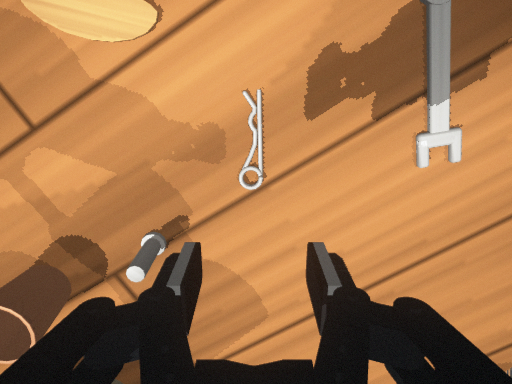

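The wrist view shows the clip lying flat, coil at (251,178), straight leg on the right with its tip at (260,89). The spare pin stands to the left at (140,262).

```bash
python3 - <<'E'
from h import *
w=dict(np.load("w4.npz")); c=cloud(w)
crop(w,215,295,75,200,6,"pics/w4c.png")
f=lambda u,v,z:ray(w,u,v,z)[:2]
co=f(251,178,.006); t=f(260.3,89,.002); b=f(262.5,160,.002)
print("coil",co.round(4),"tip",t.round(4),"legbase",b.round(4)); dl=t-b; print("leg yaw",np.degrees(np.arctan2(dl[1],dl[0])))
x=dl/np.linalg.norm(dl); y=np.array([-x[1],x[0]]); print("tip in clip",(t-co)@x,(t-co)@y)
print("spare", ray(w,138,272,0.056).round(4))
E
```

```text
coil [0.4583 0.1576] tip [0.519  0.1107] legbase [0.4661 0.1406]
leg yaw -29.476302367372984
tip in clip 0.07594758629611757 -0.010890264009999977
spare [0.4513 0.2701 0.056 ]
```

View pics/w4c.png

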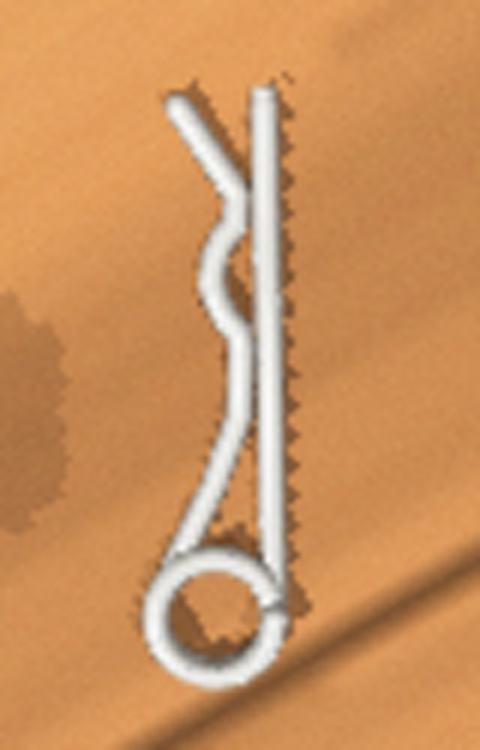

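```bash
python3 - <<'E'
from h import *
w=dict(np.load("w4.npz")); p,r,s=tool()
f=lambda u,v,z:ray(w,u-.4,v-.4,z)
co=f(251,177.9,.006); t=f(258.9,90,.002); b=f(260.5,171.7,.002)
dl=(t-b)[:2]; yaw=np.arctan2(dl[1],dl[0]);x=dl/np.linalg.norm(dl); y=np.array([-x[1],x[0]])
print(co,np.degrees(yaw),"tip",(t-co)[:2]@x,(t-co)[:2]@y,(b-co)[:2]@x,(b-co)[:2]@y)
ty=r.as_matrix()[:,1]; print("tool y yaw",np.degrees(np.arctan2(ty[1],ty[0])))
print("coil in tool cm",(r.inv().apply(co-p)*100).round(2))
E
```

```text
[0.45884379 0.15764655 0.006     ] -30.257441414921548 tip 0.07517046091915863 -0.008686334189139586 0.004435110221223407 -0.00868633418913959
tool y yaw -31.68926319300698
coil in tool cm [14.4  -0.34 -0.19]
```

```bash
python3 -m crank '[[5,-0.2,-0.2,-1.4,0,0,4],[10,-0.2,-0.2,-1.4,0,0,4],[13,-0.2,-0.2,-1.4,0,0,4],[14.4,-0.2,-0.2,-1.4,0,0,4],[14.4,-0.2,-0.2,-1.4,0,0,4]]'
python3 - <<'E'
from h import *
p,r,s=tool(); print(p.round(4), s["contact_force"].round(2), r.as_matrix().round(3).tolist())
E
```

```text
clock: 6.3
position: [0.4601, 0.1567, 0.006]
ee_rot: [0.352, 0.613, 0.352, -0.613]
contact_force: [-0.0, 0.0, 0.3]
width: 0.0401
[0.4601 0.1567 0.006 ] [-0.04  0.03  0.26] [[0.0, 0.863, -0.505], [0.0, -0.505, -0.863], [-1.0, 0.0, -0.0]]
```

```bash
python3 -m crank '[[0.4,0,0,0,0,0,4],[0.4,0,0,0,0,0,3],[0.4,0,0,0,0,0,1.5],[0.4,0,0,0,0,0,1.5],[0.4,0,0,0,0,0,1.5]]' 60
python3 -m crank '[[0.4,0,0,0,0,0,1.5],[0.4,0,0,0,0,0,1.5]]' 60
python3 - <<'E'
from h import *
p,r,s=tool(); print(p.round(4), s["contact_force"].round(2), s["width"])
w=eyes.get_image("wrist"); cv2.imwrite("pics/w5.png",w["color"]); np.savez("w5.npz",**w)
E
```

```text
clock: 6.92
position: [0.4599, 0.157, 0.0028]
ee_rot: [0.352, 0.614, 0.352, -0.613]
contact_force: [-0.3, -1.2, 4.6]
width: 0.0181
clock: 7.18
position: [0.46, 0.157, 0.0025]
ee_rot: [0.353, 0.614, 0.352, -0.612]
contact_force: [-8.0, -2.5, 40.5]
width: 0.0181
[0.46   0.157  0.0025] [-8.03 -2.48 40.45] 0.018058247182137114
```

View pics/w5.png

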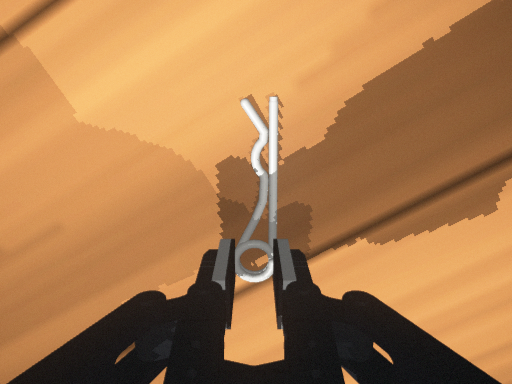

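The clip is between the pads, with the leg straight ahead. The tips press on the table at 40 N, so I'm lifting now.

```bash
python3 -m crank '[[0.1,0,0,0,0,0,1.5],[-1,0,0,0,0,0,1.5],[-4,0,0,0,0,0,1.5],[-8,0,0,0,0,0,1.5],[-8,0,0,0,0,0,1.5]]' 60
python3 - <<'E'
from h import *
p,r,s=tool(); print(p.round(4), s["contact_force"].round(2), s["width"], r.as_matrix().round(3).tolist())
w=eyes.get_image("wrist"); cv2.imwrite("pics/w6.png",w["color"]); np.savez("w6.npz",**w)
crop(w,200,310,80,300,3,"pics/w6c.png")
E
```

```text
clock: 7.85
position: [0.4619, 0.1575, 0.0807]
ee_rot: [0.353, 0.616, 0.351, -0.611]
contact_force: [0.8, 0.7, -0.4]
width: 0.018
[0.4619 0.1575 0.0807] [ 0.79  0.73 -0.4 ] 0.01797136060927528 [[0.007, 0.864, -0.504], [0.001, -0.504, -0.864], [-1.0, 0.006, -0.005]]
```

View pics/w6.png

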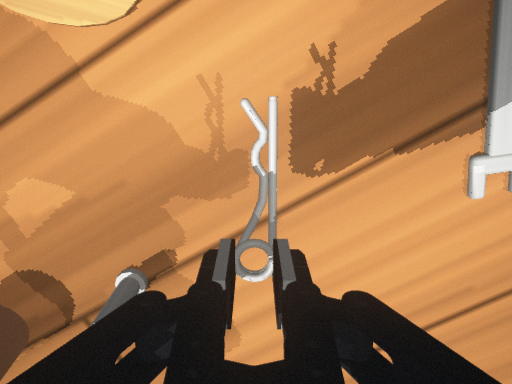

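```bash
python3 - <<'E'
from h import *
w=dict(np.load("w6.npz")); c=cloud(w); p,r,s=tool()
T=r.inv().apply((c-p).reshape(-1,3)).reshape(c.shape)*1000
cc=[]
for v in range(96,240,6):
    row=T[v,262:284]; k=(row[:,0]<15)&(row[:,2]>3.5)
    if k.any(): cc.append([v,(np.nonzero(k)[0]+262).mean(),*np.median(row[k],0)]); 
cc=np.array(cc); print(cc.round(1))
a=np.polyfit(cc[:,3],cc[:,2],1); b=np.polyfit(cc[:,3],cc[:,4],1); print("x (down) vs y",a,"z vs y",b)
rows=[T[v,u] for v in range(92,104) for u in range(266,280) if T[v,u,0]<15]; rows=np.array(rows); print("tip max y",np.sort(rows[:,1])[-6:])
co=T[238:285,232:276].reshape(-1,3); k=(co[:,0]<3)&(co[:,0]>-12)&(abs(co[:,2])<14); print(co[k].min(0),co[k].max(0),np.median(co[k],0))
E
```

```text
[[ 9.600e+01  2.725e+02 -4.000e-01  7.570e+01  6.900e+00]
 [ 1.020e+02  2.725e+02 -3.000e-01  7.330e+01  7.000e+00]
 [ 1.080e+02  2.725e+02 -7.000e-01  7.090e+01  7.000e+00]
 [ 1.140e+02  2.720e+02 -4.000e-01  6.840e+01  6.900e+00]
 [ 1.200e+02  2.720e+02 -3.000e-01  6.580e+01  7.000e+00]
 [ 1.260e+02  2.706e+02 -9.000e-01  6.340e+01  6.500e+00]
 [ 1.320e+02  2.700e+02 -1.000e-01  6.070e+01  6.100e+00]
 [ 1.380e+02  2.700e+02 -1.100e+00  5.830e+01  6.200e+00]
 [ 1.440e+02  2.712e+02 -4.000e-01  5.550e+01  6.900e+00]
 [ 1.500e+02  2.720e+02 -9.000e-01  5.300e+01  7.100e+00]
 [ 1.560e+02  2.720e+02 -1.000e+00  5.030e+01  7.100e+00]
 [ 1.620e+02  2.720e+02 -1.200e+00  4.770e+01  7.200e+00]
 [ 1.680e+02  2.724e+02 -1.500e+00  4.500e+01  7.500e+00]
 [ 1.740e+02  2.700e+02 -1.000e+00  4.210e+01  6.400e+00]
 [ 1.800e+02  2.700e+02 -9.000e-01  3.930e+01  6.500e+00]
 [ 1.860e+02  2.700e+02 -1.100e+00  3.650e+01  6.500e+00]
 [ 1.920e+02  2.702e+02 -1.000e+00  3.360e+01  6.700e+00]
 [ 1.980e+02  2.702e+02 -1.200e+00  3.070e+01  6.800e+00]
 [ 2.040e+02  2.712e+02 -1.300e+00  2.780e+01  7.300e+00]
 [ 2.100e+02  2.720e+02 -1.700e+00  2.500e+01  7.600e+00]
 [ 2.160e+02  2.720e+02 -2.100e+00  2.220e+01  7.600e+00]
 [ 2.220e+02  2.720e+02 -1.700e+00  1.900e+01  7.600e+00]
 [ 2.280e+02  2.720e+02 -1.900e+00  1.600e+01  7.700e+00]
 [ 2.340e+02  2.720e+02 -1.800e+00  1.290e+01  7.800e+00]]
x (down) vs y [ 0.02473989 -2.16358592] z vs y [-0.01267854  7.57063858]
tip max y [75.75628587 75.76288965 75.78700819 75.81523992 82.07546071 82.07546071]
[-11.9751265  -11.20128795 -10.96523759] [ 0.22828818 12.86620432  9.25279753] [-4.60309035  1.47922713 -0.76887358]
```

View pics/w6c.png

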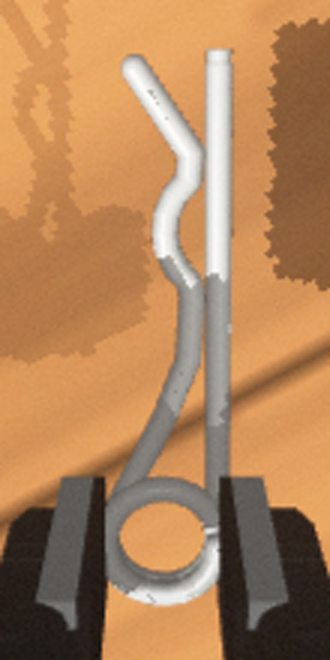

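```bash
python3 - <<'E'
from h import *
for n,pz in (("w5",.0025),("w6",.0807)):
    w=dict(np.load(n+".npz")); c=cloud(w)
    zc=[]
    for v in range(98,236,3):
        for u in range(269,276):
            if abs(c[v,u,2]-pz)<.012: zc.append([v,u,c[v,u,2]*1000])
    zc=np.array(zc)
    # topmost per row
    o=[[v,np.median(np.sort(zc[zc[:,0]==v][:,2])[-3:])-pz*1000] for v in np.unique(zc[:,0])]
    o=np.array(o); a=np.polyfit(o[:,0],o[:,1],1); print(n,"legtop rel TCP at tip row98",np.polyval(a,98),"base row235",np.polyval(a,235), "resid",np.std(o[:,1]-np.polyval(a,o[:,0])))
w=dict(np.load("w5.npz")); c=cloud(w)
for (v0,v1,u0,u1) in ((100,150,200,235),(100,150,285,330),(180,230,190,215),(180,230,300,340)): print("table",np.median(c[v0:v1,u0:u1,2])*1000)
print(rot(w["attitude"]).as_matrix().round(4).tolist()); w=dict(np.load("w6.npz"));print(rot(w["attitude"]).as_matrix().round(4).tolist())
E
```

```text
w5 legtop rel TCP at tip row98 1.4613420814942373 base row235 1.5602734056603422 resid 0.3459852023608383
w6 legtop rel TCP at tip row98 -0.4446615955681983 base row235 0.6759449436801548 resid 0.28899098312624194
table -0.22605663188836334
table -0.1915637562541067
table -0.2257256412294545
table -0.14384441072679
[[-0.5041, 0.82, 0.2711], [-0.8636, -0.4785, -0.1587], [-0.0003, -0.3142, 0.9494]]
[[-0.5044, 0.8212, 0.2669], [-0.8635, -0.4784, -0.1599], [-0.0037, -0.3111, 0.9504]]
```

```bash
python3 -m crank '[[-6,0,0,-8,0,0,1.5],[-12,0,4,-16,0,0,1.5],[-18,0,10,-24,0,0,1.5],[-18,0,15,-31,0,0,1.5],[-18,0,18,-38.8,0,0,1.5]]'
python3 -m crank '[[0,0,0,0,0,0,1.5],[0,0,0,0,0,0,1.5]]'
cat > leg.py <<'E'
from h import *
def leg(n,pz=None):
    p,r,s=tool(); w=eyes.get_image("wrist"); np.savez(n+".npz",**w); cv2.imwrite("pics/%s.png"%n,w["color"]); c=cloud(w)
    p2,r2,_=tool()
    T=r.inv().apply((c-p).reshape(-1,3)).reshape(c.shape)*1000
    o=[]
    for v in range(97,238,2):
        row=T[v,262:284]; k=(row[:,0]<3)&(row[:,0]>-6)&(row[:,2]>3.5)&(row[:,2]<11)
        # straight leg = rightmost run of ~4mm
        if k.sum()<4: continue
        j=np.nonzero(k)[0]; j=j[j>=j.max()-9]; q=row[j]
        o.append([q[:,1].mean(), np.sort(q[:,0])[:3].mean(), q[:,2].max()-2, c[v,262+j[np.argmax(c[v,262+j,2])],2]*1000])
    o=np.array(o); 
    a=np.polyfit(o[:,0],o[:,1],1); b=np.polyfit(o[:,0],o[:,2],1)
    print("pos",p.round(4),"drift",((p2-p)*1000).round(2),"F",s["contact_force"].round(2))
    ty=r.as_matrix()[:,1]; print("tool yaw",np.degrees(np.arctan2(ty[1],ty[0])).round(2),"pitch up of y",np.degrees(np.arcsin(ty[2])).round(2),"tool x",r.as_matrix()[:,0].round(4))
    print("leg top x at y=76,50,15:",np.polyval(a,[76,50,15]).round(2),"slope deg",np.degrees(a[0]).round(2)," z at 76,50,15",np.polyval(b,[76,50,15]).round(2),"resid",np.std(o[:,1]-np.polyval(a,o[:,0])).round(2),np.std(o[:,2]-np.polyval(b,o[:,0])).round(2))
    return w,c,p,r,a,b
E
python3 -c "
from leg import *
leg('w7')"
```

```text
clock: 8.52
position: [0.3674, 0.0, 0.2579]
ee_rot: [0.537, 0.46, 0.537, -0.46]
contact_force: [1.0, -0.8, -0.1]
width: 0.0181
clock: 8.78
position: [0.3685, 0.0018, 0.2567]
ee_rot: [0.535, 0.462, 0.536, -0.462]
contact_force: [-0.3, 0.2, -0.1]
width: 0.0176
pos [0.3685 0.0018 0.2567] drift [0.21 0.28 0.05] F [-0.35  0.16 -0.05]
tool yaw 8.44 pitch up of y -0.07 tool x [-0.0014  0.001  -1.    ]
leg top x at y=76,50,15: [ 0.83  0.14 -0.79] slope deg 1.53  z at 76,50,15 [7.53 8.   8.63] resid 0.3 0.14
```

View pics/w7.png

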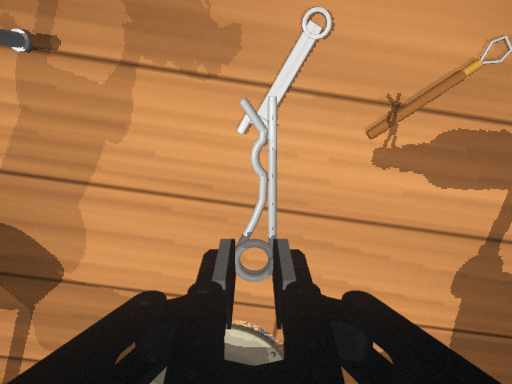

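```bash
python3 -m crank '[[0,1,5,0,0,1.5,1.5],[0,2,10,0,0,1.5,1.5],[1,3,14,0,0,1.5,1.5],[2,4.5,17,0,0,1.5,1.5],[2.2,5.3,18.2,0,0,1.5,1.5]]'
python3 -m crank '[[0,0,0,0,0,0,1.5],[0,0,0,0,0,0,1.5],[0,0,0,0,0,0,1.5]]'
python3 -c "
from leg import *
w,c,p,r,a,b=leg('w8')
crop(w,200,330,30,250,3,'pics/w8c.png')"
```

```text
clock: 9.45
position: [0.4491, -0.1708, 0.2339]
ee_rot: [0.541, 0.468, 0.531, -0.454]
contact_force: [-0.1, 0.8, 0.1]
width: 0.018
clock: 9.82
position: [0.4476, -0.1696, 0.2362]
ee_rot: [0.542, 0.468, 0.53, -0.454]
contact_force: [-0.1, -0.3, 0.5]
width: 0.0182
pos [ 0.4476 -0.1696  0.2362] drift [ 0.06 -0.19  0.05] F [-0.14 -0.33  0.55]
tool yaw 8.6 pitch up of y 1.53 tool x [ 0.0264  0.0038 -0.9996]
leg top x at y=76,50,15: [ 0.88  0.23 -0.63] slope deg 1.41  z at 76,50,15 [7.51 7.98 8.61] resid 0.28 0.13
```

View pics/w8c.png

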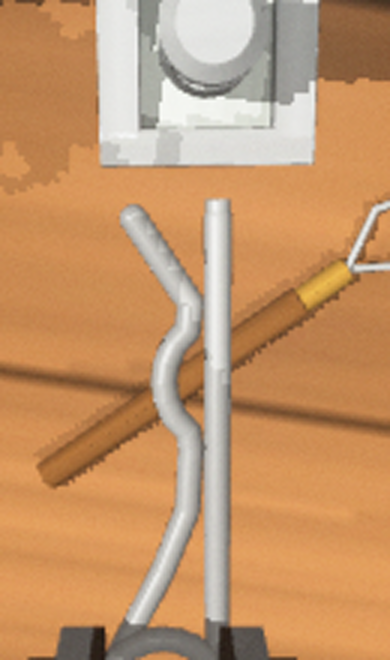

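```bash
cat > rel.py <<'E'
from h import *
YAW=np.radians(9.2)
def rel(n,pu,pv,rad=25,v0=98,v1=232,zg=None):
    """leg & pin in pug-axes frame, mm, about pin-top centroid"""
    w=dict(np.load(n+".npz")); c=cloud(w)
    H,W=c.shape[:2]
    u0,u1,a0,a1=max(0,pu-rad),min(W,pu+rad),max(0,pv-rad),min(H,pv+rad)
    q=c[a0:a1,u0:u1].reshape(-1,3); guard=np.median(q[(q[:,2]>.2035)&(q[:,2]<.2085)][:,2])
    t=q[(q[:,2]>.2265)&(q[:,2]<.2315)]
    cen=np.median(t,0)
    for _ in range(5):
        k=np.hypot(*(t-cen)[:,:2].T)<.009; e=t[k]; cen=np.array([(e[:,0].min()+e[:,0].max())/2,(e[:,1].min()+e[:,1].max())/2,np.median(e[np.hypot(*(e-cen)[:,:2].T)<.005][:,2])])
    ex=np.array([np.cos(YAW),np.sin(YAW),0]); ey=np.array([-np.sin(YAW),np.cos(YAW),0])
    print("pin top",cen.round(4),"mean",e.mean(0).round(4),"n",len(e),"guard z",guard.round(4),"top-guard mm",((cen[2]-guard)*1000).round(2))
    P=[]
    for v in range(v0,v1,2):
        cols=range(255,290); 
        zz=np.array([c[v,u,2] for u in cols]); top=np.median(np.sort(zz[(zz<.3)])[-4:])
    return w,c,cen,guard,ex,ey
def legline(c,cen,ex,ey,zc,v0=100,v1=230,ul=262,ur=284):
    """zc approx leg height; straight leg taken as the right hand run of pixels"""
    P=[]
    for v in range(v0,v1,2):
        m=np.abs(c[v,ul:ur,2]-zc)<.006; j=np.nonzero(m)[0]
        if len(j)<4: continue
        # rightmost contiguous run, at most 9 px
        run=[j[-1]]
        for i in j[-2::-1]:
            if run[-1]-i==1 and len(run)<12: run.append(i)
            else: break
        q=c[v,ul+np.array(run)]; right=q[:2].mean(0)
        P.append([*( (q.mean(0)-cen)@np.stack([ex,ey],1)), np.sort(q[:,2])[-4:].mean(), len(run), ((q-cen)@ey).min(), ((q-cen)@ey).max()])
    return np.array(P)
E
python3 - <<'E'
from rel import *
w,c,cen,g,ex,ey=rel("w8",272,40)
P=legline(c,cen,ex,ey,.234)
P[:,[0,1,4,5]]*=1000; P[:,2]*=1000
print(P[::5].round(2))
k=P[:,3]<=10
a=np.polyfit(P[k,0],P[k,2],1); b=np.polyfit(P[k,0],P[k,4]+2,1)
print("leg top z at tip, slope deg",np.polyval(a,P[:,0].max()),np.degrees(a[0]),"lateral at pin, tip (from right edge)",np.polyval(b,[0,P[:,0].max()]),np.degrees(b[0]))
b=np.polyfit(P[k,0],P[k,1],1);print("lateral by mean",np.polyval(b,[0,P[:,0].max()]),np.degrees(b[0]))
E
```

```text
pin top [ 0.5458 -0.1622  0.2286] mean [ 0.5458 -0.1623  0.2282] n 1068 guard z 0.2057 top-guard mm 22.92
[[-2.5310e+01 -1.8000e-01  2.3742e+02  9.0000e+00 -1.9000e+00  1.4400e+00]
 [-2.9390e+01 -2.0000e-01  2.3732e+02  9.0000e+00 -1.9600e+00  1.4500e+00]
 [-3.3560e+01 -2.2000e-01  2.3701e+02  9.0000e+00 -1.8900e+00  1.4500e+00]
 [-3.7760e+01  4.2000e-01  2.3737e+02  1.2000e+01 -1.9300e+00  2.8000e+00]
 [-4.2120e+01 -2.7000e-01  2.3706e+02  9.0000e+00 -2.0800e+00  1.4500e+00]
 [-4.6460e+01 -2.8000e-01  2.3712e+02  9.0000e+00 -2.0600e+00  1.4900e+00]
 [-5.0950e+01 -3.1000e-01  2.3709e+02  9.0000e+00 -2.1600e+00  1.4100e+00]
 [-5.5480e+01 -3.3000e-01  2.3687e+02  9.0000e+00 -2.1400e+00  1.4400e+00]
 [-6.0130e+01  3.2000e-01  2.3709e+02  1.2000e+01 -2.2200e+00  2.8000e+00]
 [-6.4850e+01 -3.8000e-01  2.3688e+02  9.0000e+00 -2.2600e+00  1.4200e+00]
 [-6.9580e+01 -4.0000e-01  2.3729e+02  9.0000e+00 -2.3300e+00  1.3900e+00]
 [-7.4470e+01 -4.2000e-01  2.3702e+02  9.0000e+00 -2.2400e+00  1.4300e+00]
 [-7.9490e+01 -4.5000e-01  2.3737e+02  9.0000e+00 -2.4600e+00  1.3800e+00]]
leg top z at tip, slope deg 237.2159545411296 0.09467896939575253 lateral at pin, tip (from right edge) [0.35190632 0.11732451] 0.5310371731696251
lateral by mean [-0.15994093 -0.24990961] 0.20366760310164542
```

The leg is lined up with the pin to within about 0.2 mm and level. The hole should be about 16.8 mm lower, so I'm going down.

```bash
python3 -m crank '[[0.9,0,0,0,0,0,1.5],[1.68,0,0,0,0,0,1.5],[1.68,0,0,0,0,0,1.5],[1.68,0,0,0,0,0,1.5]]'
cat > now.py <<'E'
import sys
from rel import *
def now(n,pu,pv,v0=100,zl=.2205):
    p,r,s=tool(); w=eyes.get_image("wrist"); np.savez(n+".npz",**w); cv2.imwrite("pics/%s.png"%n,w["color"])
    print("TCP",p.round(4),"F",s["contact_force"].round(2),"width",s["width"].round(4))
    w,c,cen,g,ex,ey=rel(n,pu,pv)
    P=legline(c,cen,ex,ey,zl,v0=v0); P[:,[0,1,2,4,5]]*=1000
    k=P[:,3]<=10; P=P[k]
    a=np.polyfit(P[:,0],P[:,2],1); b=np.polyfit(P[:,0],P[:,1],1); tip=P[:,0].max()
    print("tip x",tip.round(2),"leg centre z at tip",(np.polyval(a,tip)-2.15).round(2),"slope",np.degrees(a[0]).round(2),"hole z est",(cen[2]*1000-10.5).round(2),"lateral at 0,tip",np.polyval(b,[0,tip]).round(2),"yaw",np.degrees(b[0]).round(2))
    print("tool x fwd(pug x),lat:", (r.inv().apply(ex)*1).round(4))
E
python3 -c "
from now import *
now('w9',272,40)"
```

```text
clock: 10.38
position: [0.4484, -0.1707, 0.2188]
ee_rot: [0.542, 0.468, 0.53, -0.454]
contact_force: [0.5, 0.1, -0.5]
width: 0.0177Traceback (most recent call last):
  File "<string>", line 3, in <module>
    now('w9',272,40)
    ~~~^^^^^^^^^^^^^
  File "now.py", line 5, in now
    print("TCP",p.round(4),"F",s["contact_force"].round(2),"width",s["width"].round(4))
                                                                   ^^^^^^^^^^^^^^^^
AttributeError: 'float' object has no attribute 'round'
```

View pics/w9.png

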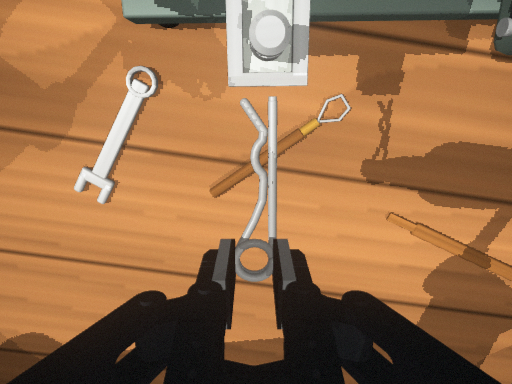

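```bash
sed -i 's/s\["width"\].round(4)/s["width"]/' now.py; python3 -c "
from now import *
now('w10',269,34)"
```

```text
TCP [ 0.4485 -0.1707  0.219 ] F [-0.51 -0.18 -0.48] width 0.017744373773542696
pin top [ 0.5459 -0.1624  0.2287] mean [ 0.5458 -0.1623  0.2282] n 1367 guard z 0.2054 top-guard mm 23.27
tip x -24.76 leg centre z at tip 217.76 slope -0.09 hole z est 218.16 lateral at 0,tip [-1.28 -1.4 ] yaw 0.27
tool x fwd(pug x),lat: [ 0.0264  0.9996 -0.0117]
```

```bash
python3 -m crank '[[-0.04,0.6,-0.13,0,0,0,1.5],[-0.05,1.2,-0.13,0,0,0,1.5],[-0.05,1.2,-0.13,0,0,0,1.5],[-0.05,1.2,-0.13,0,0,0,1.5]]'
python3 -c "
from now import *
now('w11',272,54)"
python3 -c "
from h import *
w=dict(np.load('w11.npz')); crop(w,210,330,20,160,5,'pics/w11c.png')"
```

```text
clock: 10.98
position: [0.4601, -0.1675, 0.2196]
ee_rot: [0.542, 0.468, 0.53, -0.454]
contact_force: [-1.2, -0.0, -0.7]
width: 0.018
TCP [ 0.4601 -0.1675  0.2196] F [-1.2  -0.03 -0.74] width 0.017993065084498414
pin top [ 0.5471 -0.1623  0.2287] mean [ 0.5468 -0.162   0.2283] n 1065 guard z 0.2054 top-guard mm 23.3
tip x -13.99 leg centre z at tip 218.43 slope -0.11 hole z est 218.23 lateral at 0,tip [0.17 0.11] yaw 0.24
tool x fwd(pug x),lat: [ 0.0258  0.9996 -0.0114]
```

View pics/w11c.png

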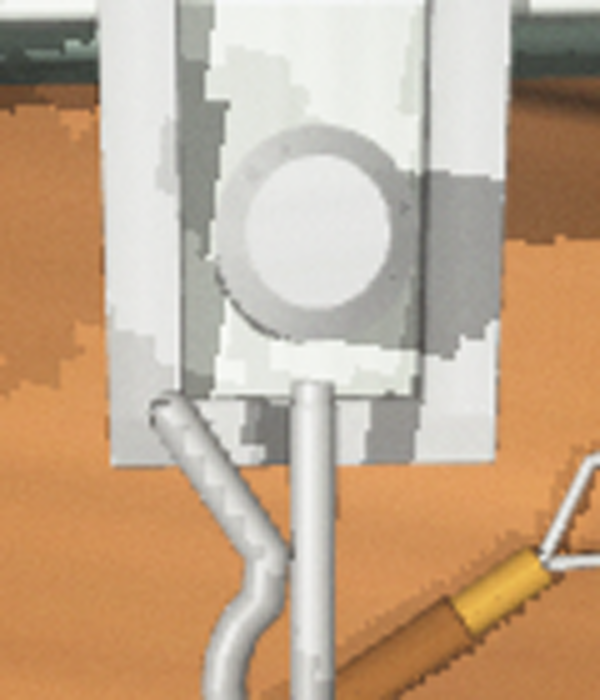

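```bash
python3 -m crank '[[0.01,0.3,0,0,0,0,1.5],[0.02,0.5,0,0,0,0,1.5],[0.02,0.6,0,0,0,0,1.5],[0.02,0.7,0,0,0,0,1.5],[0.02,0.7,0,0,0,0,1.5]]'
python3 -c "
from now import *
now('w12',272,63,v0=110)"
```

```text
clock: 11.65
position: [0.467, -0.1665, 0.2197]
ee_rot: [0.542, 0.468, 0.53, -0.454]
contact_force: [0.1, -0.4, -0.5]
width: 0.018
TCP [ 0.467  -0.1665  0.2197] F [ 0.14 -0.36 -0.5 ] width 0.017981887447392778
pin top [ 0.549  -0.1622  0.2285] mean [ 0.5486 -0.1617  0.2283] n 682 guard z 0.2057 top-guard mm 22.86
tip x -12.91 leg centre z at tip 218.67 slope 0.31 hole z est 218.05 lateral at 0,tip [0.3  0.21] yaw 0.44
tool x fwd(pug x),lat: [ 0.0261  0.9996 -0.0116]
```

```bash
python3 -m crank '[[0,0.2,0,0,0,0,1.5],[0,0.3,0,0,0,0,1.5],[0,0.3,0,0,0,0,1.5]]'
python3 -c "
from now import *
now('w13',272,66,v0=120)
crop(w:=dict(np.load('w13.npz')),210,330,20,160,5,'pics/w13c.png')"
```

```text
clock: 12.08
position: [0.4701, -0.1661, 0.2198]
ee_rot: [0.542, 0.468, 0.53, -0.454]
contact_force: [-1.0, -0.1, -0.1]
width: 0.0179
TCP [ 0.4701 -0.1661  0.2198] F [-1.01 -0.14 -0.11] width 0.017862353545000403
pin top [ 0.5499 -0.1619  0.2283] mean [ 0.5497 -0.1615  0.2282] n 486 guard z 0.2057 top-guard mm 22.58
tip x -14.99 leg centre z at tip 218.72 slope 0.1 hole z est 217.78 lateral at 0,tip [ 0.03 -0.06] yaw 0.32
tool x fwd(pug x),lat: [ 0.0262  0.9996 -0.0116]
```

View pics/w13c.png

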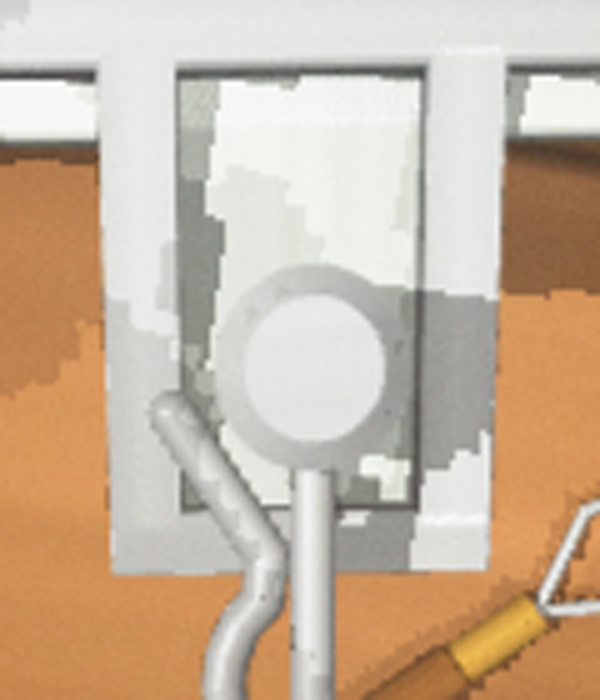

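The leg is entering the hole with almost no force: its tip disappears under the pin's edge at (314,465) in the crop. I'll push on in small steps.

```bash
python3 -m crank '[[0.01,0.2,0,0,0,0,1.5],[0.01,0.4,0,0,0,0,1.5],[0.02,0.6,0,0,0,0,1.5],[0.02,0.8,0,0,0,0,1.5],[0.02,0.8,0,0,0,0,1.5]]'
python3 -c "
from h import *
p,r,s=tool(); ex=np.array([np.cos(.1606),np.sin(.1606),0]); print('seat short mm',((np.array([.5467,-.1622,0])-p)@ex*1000-50).round(2), s['contact_force'].round(2),s['moment'].round(2))
w=eyes.get_image('wrist'); np.savez('w14.npz',**w); crop(w,190,350,20,260,3,'pics/w14c.png')"
```

```text
clock: 12.75
position: [0.4768, -0.1642, 0.2193]
ee_rot: [0.541, 0.468, 0.531, -0.455]
contact_force: [-3.7, 1.3, -0.2]
width: 0.0179
seat short mm 19.3 [-3.75  1.33 -0.24] [0.34 0.74 0.19]
```

View pics/w14c.png

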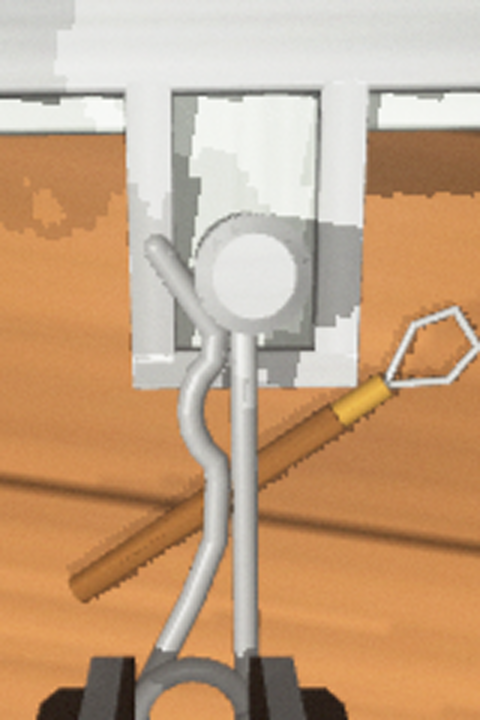

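```bash
python3 -m crank '[[0,0.15,0,0,0,0,1.5],[0.01,0.3,0,0,0,0,1.5],[0.01,0.45,0,0,0,0,1.5],[0.01,0.45,0,0,0,0,1.5]]'
cat > st.py <<'E'
from h import *
p,r,s=tool(); ex=np.array([np.cos(.1606),np.sin(.1606),0]); print('seat short mm',((np.array([.5467,-.1622,0])-p)@ex*1000-50).round(2), 'F',s['contact_force'].round(2),'M',s['moment'].round(2),'pos',p.round(4),'w',s["width"])
E
python3 st.py
```

```text
clock: 13.3
position: [0.4802, -0.1636, 0.2191]
ee_rot: [0.54, 0.468, 0.531, -0.455]
contact_force: [-6.7, 3.0, -1.1]
width: 0.0181
seat short mm 15.89 F [-6.7   2.96 -1.1 ] M [0.36 1.08 0.14] pos [ 0.4802 -0.1636  0.2191] w 0.018093722984421686
```

```bash
python3 -m crank '[[0.01,0.15,0,0,0,0,1.5],[0.01,0.3,0,0,0,0,1.5],[0.01,0.45,0,0,0,0,1.5],[0.01,0.5,0,0,0,0,1.5]]'; python3 st.py
```

```text
clock: 13.8
position: [0.4874, -0.1627, 0.2197]
ee_rot: [0.541, 0.469, 0.53, -0.454]
contact_force: [-2.2, 4.8, -0.0]
width: 0.018
seat short mm 8.62 F [-2.24  4.76 -0.04] M [0.7  0.45 0.28] pos [ 0.4874 -0.1627  0.2197] w 0.017951317887961327
```

Past the peak, 8.6 mm short and 2 N. Next I'll go gently towards home.

```bash
python3 -m crank '[[0.01,0.15,0,0,0,0,1.5],[0.01,0.3,0,0,0,0,1.5],[0.01,0.45,0,0,0,0,1.5],[0.01,0.5,0,0,0,0,1.5]]'; python3 st.py;  python3 -c "
from h import *
w=eyes.get_image('wrist'); np.savez('w15.npz',**w); crop(w,190,350,20,260,3,'pics/w15c.png')"
```

```text
clock: 14.3
position: [0.4949, -0.1621, 0.2204]
ee_rot: [0.543, 0.47, 0.528, -0.453]
contact_force: [2.8, 5.5, -1.8]
width: 0.0177
seat short mm 1.16 F [ 2.83  5.46 -1.78] M [ 1.03 -0.39  0.34] pos [ 0.4949 -0.1621  0.2204] w 0.017665014557427007
```

View pics/w15c.png

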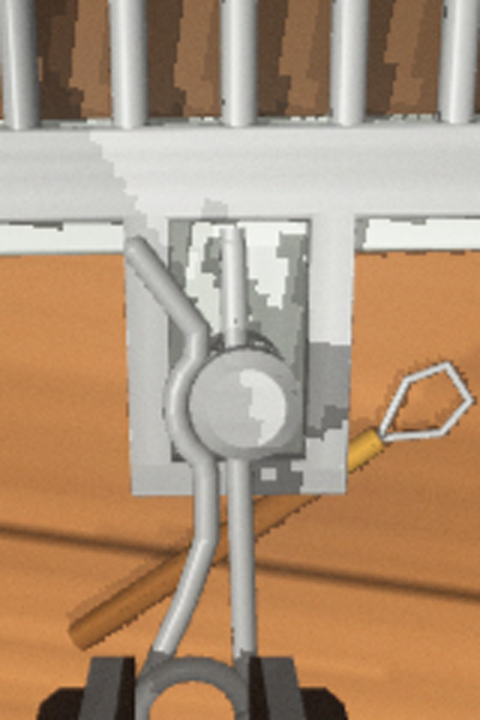

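```bash
python3 -m crank '[[0.01,0.05,-0.05,0,0,0,1.5],[0.01,0.1,-0.1,0,0,0,1.5],[0.01,0.1,-0.1,0,0,0,1.5]]'; python3 st.py;  python3 -c "
from h import *
w=eyes.get_image('wrist'); np.savez('w16.npz',**w); c=cloud(w)
crop(w,190,350,20,260,3,'pics/w16c.png')
p,r,s=tool()
T=r.inv().apply((c-p).reshape(-1,3)).reshape(c.shape)*1000
ex=np.array([np.cos(.1606),np.sin(.1606),0]); ey=np.array([-ex[1],ex[0],0])
q=c[135:180,245:300].reshape(-1,3); t=q[(q[:,2]>.226)&(q[:,2]<.232)]; print('pin top',t.mean(0).round(4),(t.min(0)/2+t.max(0)/2).round(4),np.median(t[:,2]))
"
```

```text
clock: 14.72
position: [0.4955, -0.1618, 0.2205]
ee_rot: [0.543, 0.469, 0.528, -0.453]
contact_force: [3.7, 4.4, -1.2]
width: 0.0182
seat short mm 0.52 F [ 3.74  4.35 -1.22] M [ 0.75 -0.58  0.25] pos [ 0.4955 -0.1618  0.2205] w 0.018232006541408594
pin top [ 0.5464 -0.162   0.2281] [ 0.5459 -0.1622  0.2283] 0.22827802504368896
```

View pics/w16c.png

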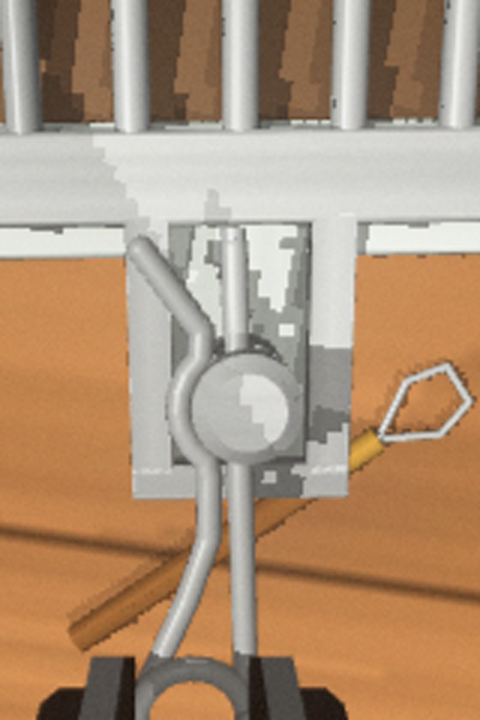

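```bash
python3 -m crank '[[0.01,0.05,-0.05,0,0,0,1.5],[0.01,0.1,-0.1,0,0,0,1.5],[0.01,0.12,-0.1,0,0,0,1.5]]'; python3 st.py
```

```text
clock: 15.15
position: [0.4953, -0.1611, 0.2202]
ee_rot: [0.543, 0.469, 0.529, -0.454]
contact_force: [4.7, 0.9, -1.1]
width: 0.0179
seat short mm 0.56 F [ 4.66  0.92 -1.1 ] M [ 0.4  -0.75  0.09] pos [ 0.4953 -0.1611  0.2202] w 0.01790382602554017
```

```bash
python3 -m crank '[[0,0,0,0,0,0,1.5],[0,0,0,0,0,0,1.5]]'; python3 st.py; python3 st.py;  python3 -c "
from h import *
w=eyes.get_image('wrist'); np.savez('w17.npz',**w); c=cloud(w)
crop(w,190,350,20,260,3,'pics/w17c.png')
w=eyes.get_image('wrist');p,r,s=tool();print(p,s['contact_force'])"
```

```text
clock: 15.4
position: [0.4952, -0.161, 0.2201]
ee_rot: [0.543, 0.469, 0.529, -0.454]
contact_force: [5.2, 1.5, -1.6]
width: 0.018
seat short mm 0.61 F [ 5.15  1.48 -1.61] M [ 0.36 -0.81  0.06] pos [ 0.4952 -0.161   0.2201] w 0.018020793312693312
seat short mm 0.61 F [ 5.15  1.48 -1.61] M [ 0.36 -0.81  0.06] pos [ 0.4952 -0.161   0.2201] w 0.018020793312693312
[ 0.49522296 -0.16101555  0.22014957] [ 5.64572754  2.41805597 -0.87749513]
```

View pics/w17c.png

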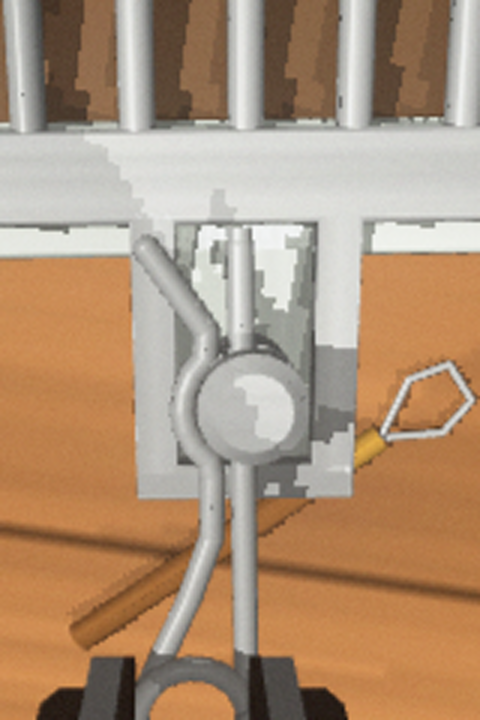

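```bash
python3 -m crank '[[0,0.05,0,0,0,0,1.5],[0,0.1,0,0,0,0,1.5],[0,0.15,0,0,0,0,1.5],[0,0.15,0,0,0,0,1.5]]'; python3 st.py
```

```text
clock: 16.0
position: [0.4953, -0.1606, 0.2198]
ee_rot: [0.542, 0.468, 0.53, -0.455]
contact_force: [3.3, 0.0, -0.4]
width: 0.0182
seat short mm 0.45 F [ 3.33  0.01 -0.43] M [ 0.07 -0.48  0.02] pos [ 0.4953 -0.1606  0.2198] w 0.018186835712952237
```

```bash
python3 -m crank '[[0,0.1,0,0,0,0,1.5],[0,0.2,0,0,0,0,1.5],[0,0.2,0,0,0,0,1.5]]'; python3 st.py
```

```text
clock: 16.38
position: [0.4965, -0.1601, 0.2195]
ee_rot: [0.541, 0.468, 0.53, -0.455]
contact_force: [-1.6, -1.5, 0.1]
width: 0.0179
seat short mm -0.78 F [-1.62 -1.46  0.11] M [-0.17  0.26  0.01] pos [ 0.4965 -0.1601  0.2195] w 0.01792382164627072
```

Forces are balanced near home (about 2 N). I'll check the clip and release it.

```bash
python3 -m crank '[[0,0,0,0,0,0,2.4],[0,0,0,0,0,0,3],[0,0,0,0,0,0,3.6],[0,0,0,0,0,0,3.6]]'; python3 st.py; python3 -c "
from h import *
w=eyes.get_image('wrist'); np.savez('w18.npz',**w); c=cloud(w)
cv2.imwrite('pics/w18.png',w['color'])"
```

```text
clock: 16.88
position: [0.4976, -0.1599, 0.2199]
ee_rot: [0.542, 0.468, 0.53, -0.454]
contact_force: [-0.1, -0.1, -0.2]
width: 0.0362
seat short mm -1.9 F [-0.09 -0.05 -0.19] M [-0.03 -0.01  0.01] pos [ 0.4976 -0.1599  0.2199] w 0.03616665221161086
```

View pics/w18.png

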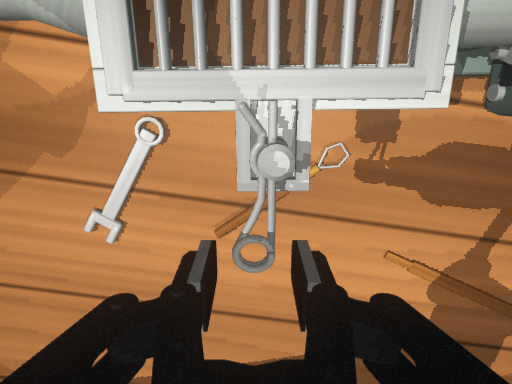

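The clip is free and seated, with its bow round the pin at (275,161) and the coil at (253,253). I'm backing off upwards for a full check.

```bash
python3 -m crank '[[-1,0,0,0,0,0,3.6],[-3,0,0,0,0,0,4],[-6,-1,0,0,0,0,4],[-8,-2,0,0,0,0,4],[-8,-2,0,0,0,0,4]]'
python3 -c "
from h import *
w=eyes.get_image('wrist'); np.savez('w19.npz',**w); c=cloud(w)
cv2.imwrite('pics/w19.png',w['color']); crop(w,210,330,60,230,4,'pics/w19c.png')
t=eyes.get_image('scene'); crop(t,140,280,100,250,4,'pics/s19.png')"
```

```text
clock: 17.55
position: [0.4763, -0.1637, 0.3016]
ee_rot: [0.543, 0.469, 0.528, -0.454]
contact_force: [0.1, -0.5, 0.1]
width: 0.0398
```

View pics/w19.png

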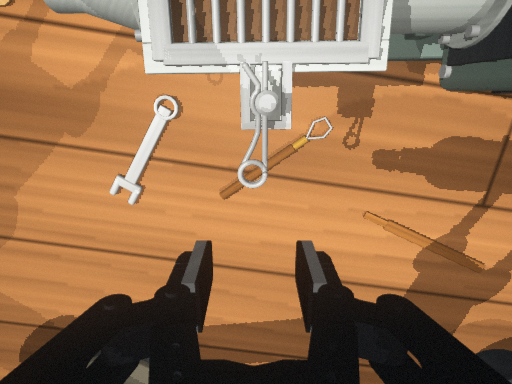

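View pics/s19.png

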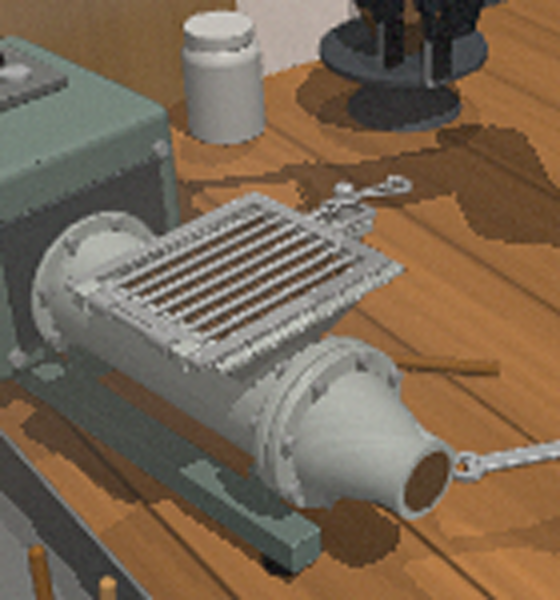

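Clip hanging on the pin, guard flat. Now to measure the clip's seat against the pin.

```bash
python3 - <<'E'
from h import *
w=dict(np.load('w19.npz')); c=cloud(w)
ex=np.array([np.cos(.1606),np.sin(.1606),0]); ey=np.array([-ex[1],ex[0],0])
q=c[85:125,245:290].reshape(-1,3); t=q[(q[:,2]>.2265)&(q[:,2]<.232)]; cen=t.mean(0); cen[:2]=(t.min(0)+t.max(0))[:2]/2
print('pin',cen.round(4), t.mean(0).round(4),np.median(t[:,2]),len(t))
k=c[155:192,232:274]; m=(k[...,2]>.205)&(k[...,2]<.24); q=k[m]
for v in range(118,192,6):
    row=c[v,225:285]; mm=(row[:,2]>.205)&(row[:,2]<.245); 
    print(v,[(225+i, round(float(row[i]@ex-cen@ex)*1000+0,1), round(float((row[i]-cen)@ey)*1000,1), round(float(row[i,2])*1000,1)) for i in np.nonzero(mm)[0]][::3])
u=np.array(q); co=u[(u-cen)@ex<-.040]; print("coil x range",((co-cen)@ex).min()*1000,"y",((co-cen)@ey).min()*1000,((co-cen)@ey).max()*1000,"z",np.percentile(co[:,2],[10,50,90]))
far=c[58:92,258:272]; mm=(far[...,2]>.208)&(far[...,2]<.226); f=far[mm]; print("leg far: x max",((f-cen)@ex).max()*1000,"y",((f-cen)@ey).mean()*1000,"z",np.median(f[:,2]))
print("guard", np.median(c[50:60,160:235,2]))
E
```

```text
pin [ 0.546  -0.1624  0.2282] [ 0.546  -0.1621  0.2282] 0.22817641135373007 445
118 [(np.int64(242), -11.2, 17.0, 205.5), (np.int64(245), -11.2, 14.8, 206.3), (np.int64(248), -11.2, 12.7, 206.5), (np.int64(256), -10.3, 7.1, 218.7), (np.int64(259), -10.3, 5.1, 218.5), (np.int64(263), -10.4, 2.4, 217.2), (np.int64(266), -10.3, 0.4, 218.9), (np.int64(283), -11.6, -12.2, 205.5)]
124 [(np.int64(242), -15.3, 17.1, 206.0), (np.int64(245), -15.4, 14.9, 206.2), (np.int64(248), -15.5, 12.8, 205.4), (np.int64(252), -15.5, 9.9, 205.6), (np.int64(255), -14.4, 7.8, 216.6), (np.int64(258), -14.3, 5.8, 218.0), (np.int64(261), -15.5, 3.5, 206.1), (np.int64(264), -14.4, 1.7, 217.9), (np.int64(267), -14.6, -0.4, 216.2), (np.int64(270), -15.5, -2.9, 207.4), (np.int64(274), -15.6, -5.7, 206.9), (np.int64(278), -15.7, -8.7, 205.9), (np.int64(281), -15.8, -10.9, 205.2), (np.int64(284), -15.8, -13.0, 205.1)]
130 [(np.int64(255), -18.5, 7.9, 216.8), (np.int64(258), -18.4, 5.8, 217.5), (np.int64(262), -18.6, 3.1, 216.0), (np.int64(265), -18.6, 1.0, 216.1)]
136 [(np.int64(253), -22.8, 9.3, 215.1), (np.int64(25
[... 1259 characters left out ...]
(np.int64(265), -48.6, 1.0, 214.9)]
178 [(np.int64(238), -53.2, 20.6, 213.4), (np.int64(241), -53.1, 18.4, 214.1), (np.int64(244), -54.0, 16.3, 210.8), (np.int64(261), -53.3, 3.9, 213.8), (np.int64(264), -52.9, 1.8, 215.7)]
184 [(np.int64(242), -57.6, 17.8, 214.2), (np.int64(245), -57.8, 15.6, 213.5), (np.int64(248), -57.5, 13.4, 214.6), (np.int64(251), -57.8, 11.2, 213.8), (np.int64(254), -57.6, 9.1, 214.5), (np.int64(257), -57.8, 6.9, 213.8), (np.int64(260), -57.8, 4.7, 214.0)]
190 []
coil x range -60.3758063163648 y -0.5682924058483451 21.235317553555102 z [0.21244291 0.21441021 0.21585996]
leg far: x max 25.2857005752576 y 1.9735214778267238 z 0.22206886986376204
guard 0.2056600751032147
```

View pics/w19c.png

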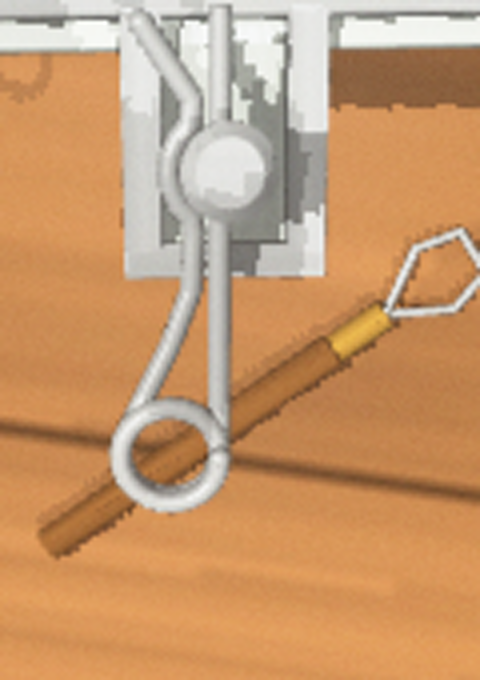

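```bash
python3 - <<'E'
from h import *
a=dict(np.load('top.npz'))["color"]; d=eyes.get_image("top"); cv2.imwrite("pics/topend.png",d["color"])
w=eyes.get_image("wrist"); o=dict(np.load('w19.npz'))
print("clip-area depth change mm",np.median(np.abs(w["z_map"]-o["z_map"])[60:190,235:290])*1000)
print("colour change there",np.abs(w["color"].astype(int)-o["color"])[60:190,235:290].mean().round(2))
E
```

```text
clip-area depth change mm 3.3624992
colour change there 19.58
```

View pics/topend.png

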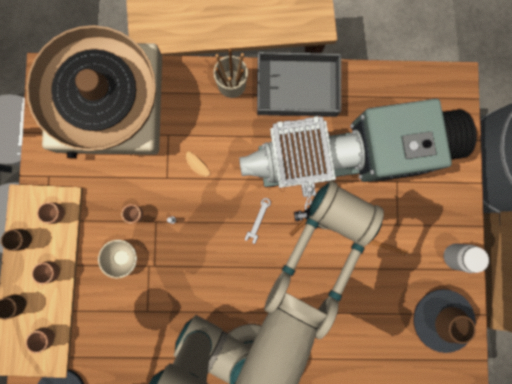

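Everything on the bench is where it was: cup (131,213), spare pin (171,220), wrench (258,221), bowl (117,258), rib (197,163). The change in the wrist image may only be the arm settling, so I'll let it settle and compare two frames.

```bash
python3 -m crank '[[0,0,0,0,0,0,4],[0,0,0,0,0,0,4],[0,0,0,0,0,0,4],[0,0,0,0,0,0,4]]'
cat > fin.py <<'E'
from h import *
import sys
w=eyes.get_image('wrist'); c=cloud(w); np.savez('fin.npz',**w)
ex=np.array([np.cos(.1606),np.sin(.1606),0]); ey=np.array([-ex[1],ex[0],0])
X=c.reshape(-1,3); rel=X-np.array([.546,-.1622,0]); 
t=X[(np.hypot(rel[:,0],rel[:,1])<.011)&(X[:,2]>.2265)&(X[:,2]<.232)]; cen=(t.min(0)+t.max(0))/2
rx=(X-cen)@ex*1000; ry=(X-cen)@ey*1000; z=X[:,2]*1000
co=(rx<-38)&(rx>-66)&(ry>-5)&(ry<27)&(z>205)&(z<225)
near=(rx<-10)&(rx>-34)&(ry>-2.5)&(ry<4.2)&(z>210)&(z<224); far=(rx>10)&(rx<27)&(ry>-2)&(ry<5)&(z>212)&(z<228)
print('pin',cen.round(4),np.median(t[:,2]).round(4),'coil back x',np.percentile(rx[co],.5).round(2),'y',ry[co].min().round(2),ry[co].max().round(2),'near y',ry[near].mean().round(2),'far y',ry[far].mean().round(2),'tip x',rx[far].max().round(2))
k=near|far; a=np.polyfit(rx[k],z[k],1); print('leg pitch rad',a[0].round(3),'leg centre z at pin',(a[1]-1.5).round(1))
E
python3 fin.py; python3 -m crank '[[0,0,0,0,0,0,4],[0,0,0,0,0,0,4]]'; python3 fin.py
```

```text
clock: 18.25
position: [0.4758, -0.1632, 0.2992]
ee_rot: [0.542, 0.468, 0.53, -0.454]
contact_force: [0.2, 0.4, 0.1]
width: 0.0401
pin [ 0.5459 -0.1621  0.2288] 0.2283 coil back x -60.24 y -0.58 20.98 near y 1.41 far y 1.37 tip x 25.46
leg pitch rad 0.152 leg centre z at pin 218.1
clock: 18.55
position: [0.4757, -0.1632, 0.2993]
ee_rot: [0.542, 0.468, 0.53, -0.454]
contact_force: [-0.3, -0.1, -0.3]
width: 0.0401
pin [ 0.5459 -0.162   0.2285] 0.2283 coil back x -60.25 y -0.72 20.85 near y 1.26 far y 1.24 tip x 25.44
leg pitch rad 0.155 leg centre z at pin 218.2
```

The clip is steady between frames: seat about 0.6 mm from the pin axis along x, 1.3 mm in y, 3.8 mm below the pushed-up hole, tilt 0.15 rad. All are inside the limits, so I'm handing in.

```bash
python3 -c "
from rig import manip
print(manip.sign_off())"
```

```text
the job is handed in; nothing more can be done
None
```

The guard is shut and the clip is home on the pin. I handed the job in at about 18.6 s of the 72 s allowed; the system gives no verdict.

**What I did:** I pressed the guard shut at its front edge, with about 13 N at the end. I gripped the clip by its coil and lined it up with the pin in the wrist camera. The straight leg went into the hole first time with about 1 N, and the bow snapped round the shank at about 7 N. I then let go and backed off upwards.

**Last checks:**

| Check | Measured | Limit |
|---|---|---|
| Seat from pin axis, x | about 0.6 mm | 3 mm |
| Seat from pin axis, y | about 1.3 mm | 3 mm |
| Seat below pushed-up hole | about 3.8 mm | 0 to 13.5 mm |
| Clip tilt (coil end droops) | about 0.15 rad | 0.4 rad |

- **Guard:** it is flat, its top measuring 205.7 mm high against 206 mm given.
- **At rest:** two frames 0.3 s apart agreed within about 0.2 mm, and the gripper was clear.
- **Other things:** the cup, spare pin, wrench, bowl and rib look unmoved in the final top view. The arm hid the loop tool there; a wrist view after release showed it undisturbed. I did not check the wood knife specifically, but the arm never went near it.

**Anything off:**
- **Table contact:** while closing on the clip, the fingertips pressed the table at 40 N for a moment. That is under the 120 N wrist limit, and it was the fingers, not the arm or gripper body.
- **Settling after release:** the first two wrist pictures after release differed because the arm was still settling; later ones agreed.
- **Bow spread:** I judged the bowed leg relaxed from its shape and the drop in force. I could not read that joint directly.

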